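# Set up a sweat-solder pile and poise the soldering tweezers at the marks

## Task

Get the little brass plaque ready to be sweat-soldered: set it down (do not drop it) squarely on the copper backing plate on the soldering board, sides flush, leaving the plate midway between the two scribed lines. Then pick up the soldering tweezers by their fibre grips, squeeze them until the tips are as far apart as the two lines, and finish while holding them steady there, clear of the board and off the bench: one tip directly over each line, on either side of the pile and level with it (no higher than the pile's top), never touching the plaque or plate with the tweezers. Do not disturb the other things on the bench.

Things in the scene. Friction and masses are not known exactly. Their poses are not given: they have to be found in the camera images.
- board_top (a point): centre of the top face of the pale soldering board, 90 (x) x 76 (y) x 20 mm thick, fixed on the bench; z up. Two dark lines are scribed on this face, each 50 mm long along the board's x, at y = +17 and y = -17 mm (34 mm apart), centred on this point. The copper plate lies between them
- backing_centre (a point): centre (half-way up) of the square copper backing plate, 20 x 20 x 6 mm, 21 g, loose, lying flat on the soldering board midway between the two lines, its sides nearly parallel to the board's; z up
- plaque_centre (a point): centre (half-way up) of the square brass plaque, 20 x 20 x 6 mm, about 20 g, loose, lying flat on the steel bench block; z up, x and y parallel to its sides
- bench_block: square steel bench block, 70 x 70 mm, 19 mm high; origin at the centre of its underside; fixed
- tweezers_grip (a point): steel soldering tweezers (about 50 g) lying on their side, legs opening in the level plane: the middle of their red-brown fibre grips, midway between the legs, half-way up. x points from the joined tail to the tips, z up. Leg pivot 85 mm behind, tail end 91 mm behind, tips 79 mm ahead, centre of mass 28 mm behind. Grips: 25 mm fore and aft, 12 mm tall, 45.5 mm over their outer faces when let go
- tip_left (a point): end of the tweezers' left leg (+y side, with z up), in the middle of its section, which is 2 mm thick and 4 mm tall. Let go, the tips stand 52 mm apart. When they are 34 mm apart the fibre grips measure 36 mm over their outer faces at their middle, and these faces are then parallel
- tip_right (a point): end of the tweezers' right leg (-y side), in the middle of its section
- leg_left (a joint): angle by which the left leg is squeezed in: 0 let go, 0.158 rad with the tips shut; springs back. A tip stands 165 mm x sin(0.158 - angle) from the middle line, so 0.055 on both legs gives a 34 mm gap. Spring: about 5 N of squeeze on the grips for that gap, 15 N to shut the tips
- leg_right (a joint): the same for the right leg
- flux_jar: bystander, not to be disturbed; flux jar: small round jar with black lid, 42 mm across, 42 mm tall; origin at its underside
- ring_clamp: bystander, not to be disturbed; wooden ring clamp lying flat, 130 x 28 x 21 mm, long along its x; origin at its underside

How it is judged:
On the way, in this order (a step that is already met when the one before it is completed fails the run):
1. the brass plaque lies squarely on the copper backing plate, let go (horizontal distance between plaque_centre and backing_centre below 0.003 m and angle between plaque_centre's own z axis and vertical below 0.06 rad and z of plaque_centre in the frame of backing_centre between 0.0045 and 0.0075 m and (angle between the x axis of plaque_centre and the x axis of backing_centre, either way round below 0.13 rad or angle between the x axis of plaque_centre and the y axis of backing_centre, either way round below 0.13 rad) and horizontal distance between backing_centre and board_top below 0.006 m and linear speed of plaque below 0.02 m/s and contact force between the fingers and plaque below 0.05 N), for 0.2 s.
2. the tweezers have been lifted off the bench by the gripper (contact force between the fingers and tweezers above 1 N and height (world z) of tweezers_grip above 0.02 m and contact force between tweezers and table below 0.05 N), for 0.2 s.
At the end, for the whole second after the job is handed in: Tweezers held steady by the fingers alone, each tip within 3.5 mm of its line sideways, 15 mm of the lines' middle lengthways, 2 to 12.5 mm above the board; plaque flat on the plate within 3 mm of centre and 0.13 rad of square, plate within 6 mm of midway between the lines (horizontal distance between plaque_centre and backing_centre below 0.003 m and angle between plaque_centre's own z axis and vertical below 0.06 rad and z of plaque_centre in the frame of backing_centre between 0.0045 and 0.0075 m and (angle between the x axis of plaque_centre and the x axis of backing_centre, either way round below 0.13 rad or angle between the x axis of plaque_centre and the y axis of backing_centre, either way round below 0.13 rad) and horizontal distance between backing_centre and board_top below 0.006 m and linear speed of plaque below 0.02 m/s and ((y of tip_left in the frame of board_top between 0.0135 and 0.0205 m and y of tip_right in the frame of board_top between -0.0205 and -0.0135 m) or (y of tip_left in the frame of board_top between -0.0205 and -0.0135 m and y of tip_right in the frame of board_top between 0.0135 and 0.0205 m)) and x of tip_left in the frame of board_top between -0.015 and 0.015 m and z of tip_left in the frame of board_top between 0.002 and 0.0125 m and x of tip_right in the frame of board_top between -0.015 and 0.015 m and z of tip_right in the frame of board_top between 0.002 and 0.0125 m and contact force between tweezers and soldering_board below 0.05 N and contact force between tweezers and table below 0.05 N and contact force between tweezers and backing below 0.05 N and contact force between tweezers and plaque below 0.05 N and contact force between tweezers and bench_block below 0.05 N and contact force between tweezers and flux_jar below 0.05 N and contact force between tweezers and ring_clamp below 0.05 N and contact force between tweezers and spirit_lamp below 0.05 N and contact force between tweezers and bur_block below 0.05 N and contact force between tweezers and charcoal below 0.05 N and contact force between tweezers and hammer below 0.05 N and contact force between tweezers and ring_mandrel below 0.05 N and contact force between the fingers and tweezers above 1 N and linear speed of tweezers below 0.01 m/s and velocity of joint leg_left between -0.08 and 0.08 rad/s and velocity of joint leg_right between -0.08 and 0.08 rad/s); the arm keeps its last pose, push and grip.
It fails at once if a bystander was disturbed (moved over 15 mm) (distance of any of flux_jar, ring_clamp, spirit_lamp, bur_block, charcoal, hammer, ring_mandrel from where it was at the start of the episode above 0.015 m).
It fails at once if the plaque or the plate was touched with the tweezers (contact force between tweezers and plaque above 0.2 N or contact force between tweezers and backing above 0.2 N).
It fails at once if the plaque was dropped (contact force between the fingers and plaque below 0.05 N and linear speed of plaque above 0.45 m/s).
It also fails if it takes over 51 s, if anything falls off the work surface, if the arm or the gripper's body presses on something with over 40 N, if the wrist force passes 120 N, or if a joint passes its speed limit or range.

## Robot

A 7-joint arm with a two-finger parallel gripper is mounted at the origin on the work surface. World frame = base frame: x ahead of the robot, y to its left, z up, the work surface at z = 0. Lengths are in m, angles in rad, forces in N, time in s.
With the tool pointing down it reaches from about 0.4 to 0.85 m from the base axis. Payload 10.4 kg.
Tool frame: the origin (TCP) lies midway between the tips of the shut fingers; the grasp point (between the pads) lies 19 mm behind it; z points along the fingers, y is the direction in which the jaws open and shut (so a half turn about z gives the same grasp; the last joint's range is limited). The gripper opens to 87 mm and grips with 3 to 60 N. Pads are 19 mm wide; open, the fingers measure 117 mm over their backs; the gripper's body (75 mm by 190 mm) begins 51 mm behind the grasp point.
Start: joints at [-1.306, 0.332, -0.065, 1.46, 0.022, 1.35, -0.088], TCP at [0.177, 0.599, 0.223] pointing down, gripper open.
Joint ranges: [-2.6, 2.6], [-0.5, 2.12], [-1.47, 1.34], [0.16, 2.42], [-1.27, 4.41], [0.06, 2.06], [-2.6, 2.6]. Speed limits (rad/s): [2.22, 2.22, 2.79, 2.79, 3.14, 3.14, 3.14].

## Interface

Orientations are given as a unit quaternion [x, y, z, w].
In Python, from bench import r gives the robot as it stands.
- The arm moves only by the tool step_arm, never from a script. Its argument "increments" is a list of rows, each a list of 2 entries, a list of its own where there are three numbers: the shift along the tool's x, y, z in m, then the turn, a rotation vector about the tool's x, y, z in rad. A call has 1 to 5 rows; each row is the pose to reach, as a shift and turn from the pose measured when the call began, along the tool's axes at that moment; what a row does not reach only later rows make up. A row lasts 1/10 s, in which the tool goes at most 50 mm and 8.59 degrees, less where a joint would pass 70% of its speed; a pose out of reach is approached as far as the arm can. A call with a gripper value outside its range is refused whole. "hand" is the closure, from -1 (fully open) to 1 (shut), so that 0 is half open, set as the call begins (left out, the last holds). The fingers move at their own pace and stop on an object; "grip_force" is the grip in N (left out, the last holds). Time passes only in rows, so rows that repeat a pose let the fingers close. It gives the time, the measured TCP pose, the force and the opening at its end, in the units of the state.
- r.read_state(): the state, without advancing time (a new reading comes with each control period).
- r.camera(name): name is "scene" or "top" or "wrist"; returns a dict with "pixels" (420x560x3 uint8, blue, green, red), "camera_matrix" (3x3 intrinsics, pixels), "extrinsics" (4x4, takes a point from camera to world coordinates). Camera axes: x right, y up, looking along -z (the intrinsics and any distortion apply to the point x, -y, -z); pixel columns grow to the right and rows downward; lengths in m; the calibration is good to about 2 mm. A picture is of the moment at which its call begins. There is no depth.
- r.close_job(): hands the job in, once; it reports no verdict.
The state is a dict: "time": time; "joint_positions": joint angles; "joint_vel": joint speeds; "joint_torque": joint torques, N m; "ee_pos": TCP position; "eef_rot": TCP orientation; "ft_force": force on the tool from outside, world axes, zero at the start; "torque": the same for the moment, N m; "width": finger opening in m.
Only numpy, scipy, OpenCV 4.12 (cv2) and the standard library are available. Lean on these libraries where they do the work, as an engineer would, in place of code of your own. Each camera call takes 0.05 s, during which the arm holds its last target.

## Working session

There is one attempt and no reset: what is moved stays moved. The work goes in short steps, Python scripts to look and compute and a tool call to move; the robot and the scene stay as the last step left them, time stands still between calls to the robot, and variables do not carry over. Pictures are saved under pics/ and viewed, and the job is handed in when it is done.

Besides the shell and the picture viewer there is one more tool, called after "Request:" by a JSON object that holds its "name" and its "arguments", one argument or row to a line. step_arm: Moves the arm, as the interface text tells. Its arguments: {"type":"object","properties":{"increments":{"type":"array"},"hand":{"type":"number"},"grip_force":{"type":"number"}},"required":["increments"]}

```bash
ls; mkdir -p pics; cat > h.py <<'E'
import numpy as np, cv2
from bench import r
from scipy.spatial.transform import Rotation as R
def cam(n,fn=None):
    c=r.camera(n); 
    if fn: cv2.imwrite('pics/'+fn,c['pixels'])
    np.savez('pics/last_'+n+'.npz',p=c['pixels'],K=c['camera_matrix'],E=c['extrinsics'])
    return c
def load(n):
    d=np.load('pics/last_'+n+'.npz'); return d['p'],d['K'],d['E']
def pix2w(n,u,v,z):
    p,K,E=load(n)
    d=np.array([(u-K[0,2])/K[0,0],-(v-K[1,2])/K[1,1],-1.])
    D=E[:3,:3]@d; o=E[:3,3]
    return o+D*(z-o[2])/D[2]
def w2pix(n,P):
    p,K,E=load(n)
    q=E[:3,:3].T@(np.asarray(P)-E[:3,3]); 
    return K[0,0]*q[0]/-q[2]+K[0,2], K[1,1]*-q[1]/-q[2]+K[1,2]
def crop(n,u0,v0,u1,v1,s,fn):
    p=load(n)[0][v0:v1,u0:u1]
    cv2.imwrite('pics/'+fn,cv2.resize(p,None,fx=s,fy=s,interpolation=cv2.INTER_CUBIC))
E
python3 - <<'E'
from h import *
for n in('scene','top','wrist'):
    c=cam(n,n+'0.png'); print(n,c['camera_matrix'].round(1).tolist(),c['extrinsics'].round(3).tolist(),[k for k in c])
s=r.read_state(); print(s)
E
```

```text
pics
scene [[393.6, 0.0, 276.5], [0.0, 393.6, 208.5], [0.0, 0.0, 1.0]] [[-0.625, -0.623, 0.47, 0.964], [0.78, -0.494, 0.383, 0.3], [-0.006, 0.607, 0.795, 0.621], [0.0, 0.0, 0.0, 1.0]] ['pixels', 'camera_matrix', 'extrinsics']
top [[406.2, 0.0, 278.6], [0.0, 406.2, 209.8], [0.0, 0.0, 1.0]] [[-0.021, 0.983, -0.185, 0.453], [-1.0, -0.024, -0.011, -0.01], [-0.015, 0.185, 0.983, 0.946], [0.0, 0.0, 0.0, 1.0]] ['pixels', 'camera_matrix', 'extrinsics']
wrist [[318.7, 0.0, 277.6], [0.0, 318.7, 205.5], [0.0, 0.0, 1.0]] [[0.284, -0.917, -0.28, 0.099], [0.959, 0.271, 0.085, 0.623], [-0.002, -0.293, 0.956, 0.384], [0.0, 0.0, 0.0, 1.0]] ['pixels', 'camera_matrix', 'extrinsics']
{'time': 0.15, 'joint_positions': array([-1.30557546,  0.33272611, -0.06473003,  1.46072721,  0.02161888,
        1.34993281, -0.08846089]), 'joint_vel': array([-1.48238756e-03, -2.74456063e-03, -8.51246982e-05, -2.38969988e-03,
       -7.23907585e-04,  3.77710857e-03, -2.73920855e-04]), 'joint_torque': array([ 3.64850193e-04, -6.23627758e+01,  2.45600136e-02, -3.90143108e+01,
       -6.11658976e-02,  3.72209831e-02,  5.81721815e-05]), 'ee_pos': array([0.1773202 , 0.59900925, 0.22194728]), 'eef_rot': array([ 1.43370589e-01,  9.89668921e-01, -5.46255175e-04, -5.05991339e-05]), 'ft_force': array([ 0.2649001 , -0.00738342, -0.28888267]), 'torque': array([ 0.00403002, -0.02611925,  0.03573071]), 'width': 0.08703234227612736}
```

View pics/scene0.png

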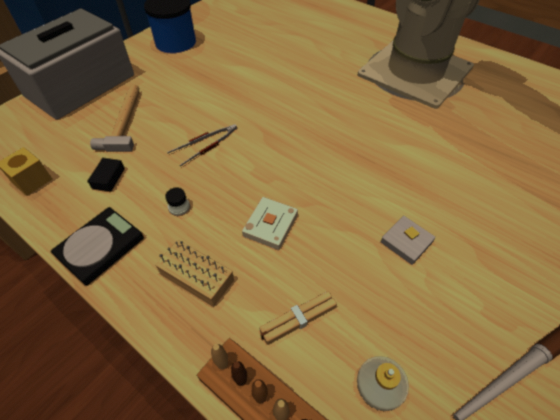

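View pics/top0.png

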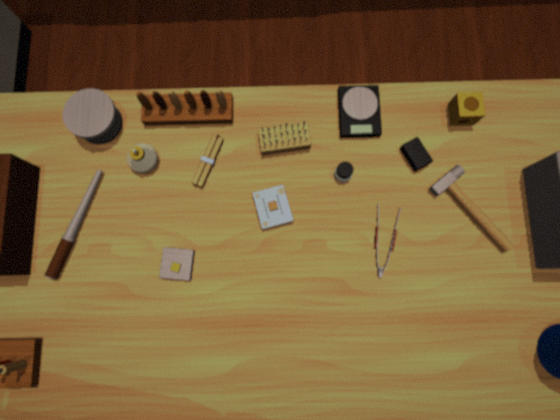

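View pics/wrist0.png

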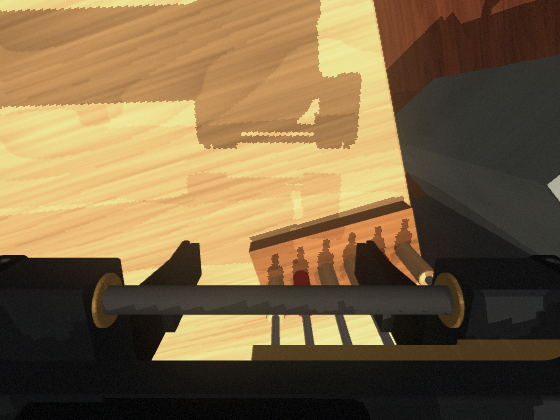

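The top view shows the block and plaque at about (176,267), the board at (273,207), and the tweezers with tail at (380,273) and tips at (377,206)/(399,208). I'll enlarge these.

```bash
python3 - <<'E'
from h import *
crop('top',150,237,210,292,10,'c_pl.png')
crop('top',243,177,303,237,10,'c_bd.png')
crop('top',350,195,420,285,6.6,'c_tw.png')
for u,v,z in((176,267,.025),(273,206,.026),(380,273,.006),(377,206,.006),(399,208,.006),(344,172,.03)): print(pix2w('top',u,v,z).round(4))
E
```

```text
[0.5005 0.2348 0.025 ]
[0.6353 0.0132 0.026 ]
[ 0.4777 -0.2274  0.006 ]
[ 0.6334 -0.2308  0.006 ]
[ 0.6273 -0.282   0.006 ]
[ 0.7113 -0.1539  0.03  ]
```

View pics/c_pl.png

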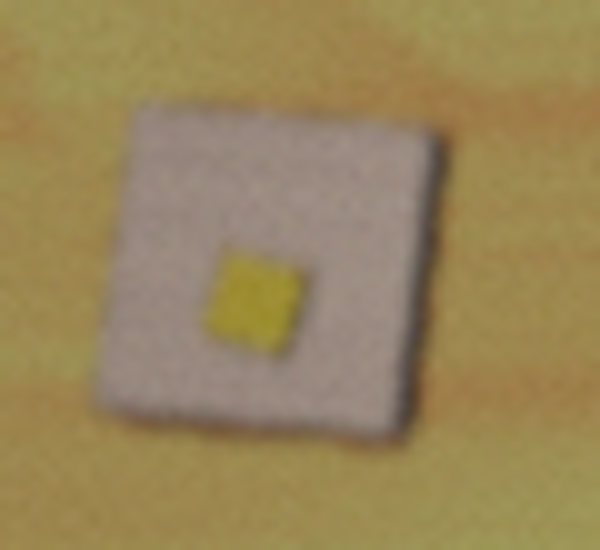

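View pics/c_bd.png

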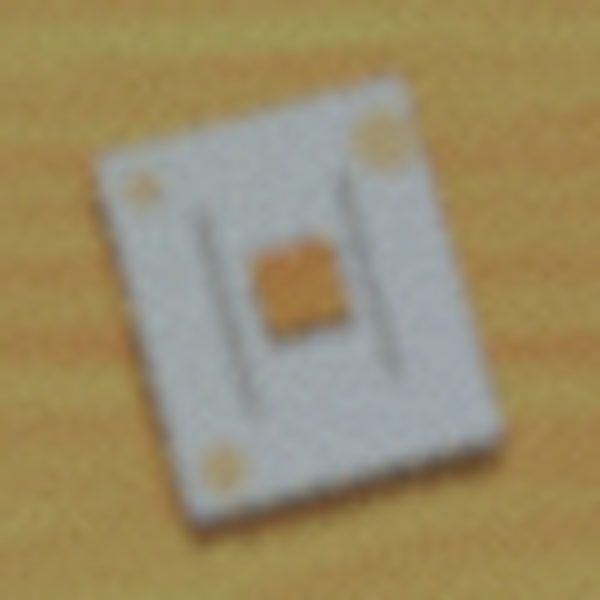

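View pics/c_tw.png

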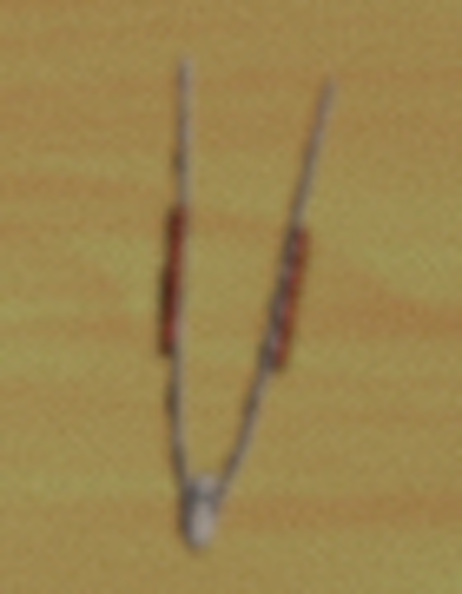

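```bash
cat >> h.py <<'E'
def quad(n,lo,hi,box,z,show=True):
    p=load(n)[0]; u0,v0,u1,v1=box
    s=6; c=cv2.resize(p[v0:v1,u0:u1],None,fx=s,fy=s,interpolation=cv2.INTER_CUBIC)
    m=cv2.inRange(cv2.cvtColor(c,cv2.COLOR_BGR2HSV),lo,hi)
    cs,_=cv2.findContours(m,cv2.RETR_EXTERNAL,cv2.CHAIN_APPROX_NONE)
    k=max(cs,key=cv2.contourArea)[:,0,:]
    W=np.array([pix2w(n,u0+(a+.5)/s-.5,v0+(b+.5)/s-.5,z)[:2] for a,b in k])
    rc=cv2.minAreaRect((W*1e4).astype(np.float32)); 
    print(n,'ctr',np.round(np.array(rc[0])/1e4,4),'size',np.round(np.array(rc[1])/10,1),'ang',rc[2])
    return np.array(rc[0])/1e4,rc[2]
def axes(yaw_j):  # tool down, jaw (tool y) at angle yaw_j in world
    y=np.array([np.cos(yaw_j),np.sin(yaw_j),0]); z=np.array([0,0,-1.]); return np.stack([np.cross(y,z),y,z],1)
def delta(P,yaw_deg=None,Rt=None):
    s=r.read_state(); R0=R.from_quat(s['eef_rot']); 
    if Rt is None: Rt=axes(np.radians(yaw_deg))
    d=R0.inv().apply(np.asarray(P)-s['ee_pos']); w=(R0.inv()*R.from_matrix(Rt)).as_rotvec()
    print('t',round(s['time'],2),'pos',s['ee_pos'].round(4),'jawyaw',np.degrees(np.arctan2(*R0.as_matrix()[[1,0],1])).round(2),'w',round(s['width'],4),'F',s['ft_force'].round(2)); print('shift',d.round(4).tolist(),'turn',w.round(4).tolist())
E
python3 - <<'E'
from h import *
p=load('top')[0]; h=cv2.cvtColor(p,cv2.COLOR_BGR2HSV)
print(h[267,175],h[260,165],h[206,273],h[200,262],h[230,300],h[265,145])
a=quad('top',(22,150,60),(35,255,255),(160,252,195,282),.025)
b=quad('top',(5,120,60),(22,255,255),(262,195,284,217),.026)
delta([.5,.235,.15],76.5)
E
```

```text
[ 26 181 156] [ 12  43 149] [ 17 147 161] [100  15 158] [ 19 132 159] [ 22 128 158]
top ctr [0.5008 0.2367] size [17.1 15.5] ang 74.4440689086914
top ctr [0.6367 0.0143] size [17.  16.2] ang 14.43171501159668
t 0.15 pos [0.1773 0.599  0.2219] jawyaw 73.51 w 0.087 F [ 0.26 -0.01 -0.29]
shift [-0.4127, -0.2574, 0.0723] turn [-0.0011, 0.0, -0.0521]
```

Request:
{"name": "step_arm", "arguments": {
  "increments": [
    [[-0.04, -0.025, 0], [0, 0, 0]],
    [[-0.08, -0.05, 0], [0, 0, 0]],
    [[-0.12, -0.075, 0], [0, 0, -0.02]],
    [[-0.16, -0.1, 0], [0, 0, -0.03]],
    [[-0.2, -0.125, 0], [0, 0, -0.03]]
  ],
  "hand": -1,
  "grip_force": 15
}}

```text
time: 0.65
ee_pos: [0.3346, 0.4207, 0.222]
eef_rot: [0.128, 0.992, -0.001, -0.0]
ft_force: [1.2, 0.4, -0.2]
width: 0.0872
```

```bash
python3 -c "
from h import *
delta([.46,.245,.15],74.4)"
```

```text
t 0.65 pos [0.3346 0.4207 0.222 ] jawyaw 75.25 w 0.0872 F [ 1.2   0.41 -0.2 ]
shift [-0.166, -0.1379, 0.0721] turn [-0.0011, -0.0001, 0.0149]
```

```bash
python3 -c "
from h import *
delta([.54,.225,.1],74.4)"
```

```text
t 0.65 pos [0.3346 0.4207 0.222 ] jawyaw 75.25 w 0.0872 F [ 1.2   0.41 -0.2 ]
shift [-0.2485, -0.1368, 0.1221] turn [-0.0011, -0.0001, 0.0149]
```

Request:
{"name": "step_arm", "arguments": {
  "increments": [
    [[-0.04, -0.023, 0.01], [0, 0, 0]],
    [[-0.08, -0.045, 0.03], [0, 0, 0.01]],
    [[-0.12, -0.068, 0.05], [0, 0, 0.015]],
    [[-0.16, -0.09, 0.07], [0, 0, 0.015]],
    [[-0.2, -0.112, 0.1], [0, 0, 0.015]]
  ]
}}

```text
time: 1.15
ee_pos: [0.4984, 0.2624, 0.1248]
eef_rot: [0.136, 0.991, 0.0, 0.001]
ft_force: [0.7, 0.3, -0.1]
width: 0.0863
```

Request:
{"name": "step_arm", "arguments": {
  "increments": [
    [[-0.04, -0.022, 0.02], [0, 0, 0]],
    [[-0.05, -0.025, 0.025], [0, 0, 0]],
    [[-0.05, -0.025, 0.025], [0, 0, 0]]
  ]
}}

```text
time: 1.45
ee_pos: [0.5405, 0.2224, 0.0985]
eef_rot: [0.138, 0.99, -0.001, 0.0]
ft_force: [-0.2, 1.1, -0.5]
width: 0.0873
```

```bash
python3 - <<'E'
from h import *
cam('wrist','w1.png'); delta([.5008,.2367,.1],74.4)
print(w2pix('wrist',[.5,.235,.025]))
E
```

```text
t 1.5 pos [0.5396 0.2247 0.0994] jawyaw 74.29 w 0.0871 F [-0.14  1.36  0.41]
shift [0.0406, 0.0011, -0.0006] turn [-0.0005, 0.0004, -0.002]
(np.float64(279.09870631417874), np.float64(162.81407927573864))
```

View pics/w1.png

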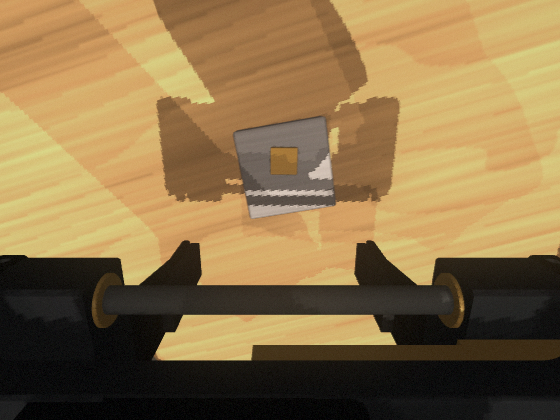

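The wrist view shows the plaque at (270–298, 147–175), square with the jaws, as predicted.

```bash
python3 - <<'E'
from h import *
crop('wrist',255,133,313,190,10,'c1.png')
print(cv2.cvtColor(load('wrist')[0],cv2.COLOR_BGR2HSV)[[160,160,140],[284,275,260]])
c,a=quad('wrist',(10,120,60),(35,255,255),(258,138,310,186),.025)
E
```

```text
[[ 17 158 145]
 [ 17 161 144]
 [ 12  44 127]]
wrist ctr [0.4993 0.2386] size [19.9 20.3] ang 73.72196197509766
```

View pics/c1.png

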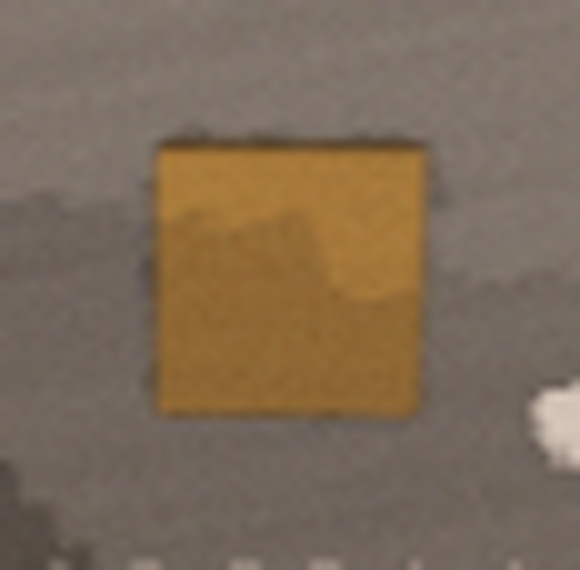

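```bash
python3 - <<'E'
from h import *
p,K,E=load('wrist'); s=r.read_state(); R0=R.from_quat(s['eef_rot'])
print(R0.inv().apply(E[:3,3]-s['ee_pos']).round(4)); print((R0.inv().as_matrix()@E[:3,:3]).round(4))
print(w2pix('wrist',s['ee_pos']),w2pix('wrist',s['ee_pos']-[0,0,.019]))
P=np.array([.4993,.2386,.025]);print(w2pix('wrist',P), R0.inv().apply(P-s['ee_pos']))
delta([.4993,.2386,.1],73.9)
E
```

```text
[ 0.08   -0.0012 -0.1613]
[[-0.0029  0.9561  0.293 ]
 [ 1.      0.0021  0.0032]
 [ 0.0024  0.293  -0.9561]]
(np.float64(280.84608195384345), np.float64(258.0015572651058)) (np.float64(280.6383370601775), np.float64(244.0573724102728))
(np.float64(283.5145528782082), np.float64(160.5895959756501)) [0.04263128 0.00251519 0.07436648]
t 1.5 pos [0.5396 0.2247 0.0994] jawyaw 74.29 w 0.0871 F [-0.14  1.36  0.41]
shift [0.0426, 0.0025, -0.0006] turn [-0.0005, 0.0004, 0.0067]
```

Request:
{"name": "step_arm", "arguments": {
  "increments": [
    [[0.03, 0.003, 0.0], [0, 0, 0.006]],
    [[0.0426, 0.003, 0.01], [0, 0, 0.006]],
    [[0.0426, 0.003, 0.04], [0, 0, 0.006]],
    [[0.0426, 0.003, 0.06], [0, 0, 0.006]],
    [[0.0426, 0.003, 0.06], [0, 0, 0.006]]
  ]
}}

```text
time: 2.0
ee_pos: [0.4967, 0.2404, 0.0378]
eef_rot: [0.138, 0.99, -0.001, -0.001]
ft_force: [-0.4, 0.1, 0.3]
width: 0.0868
```

```bash
python3 - <<'E'
from h import *
cam('wrist','w2.png');cam('scene','s2.png'); delta([.4991,.2390,.0205],73.9)
crop('scene',360,190,460,270,8,'cs2.png')
E
```

```text
t 2.1 pos [0.499  0.2406 0.0404] jawyaw 74.05 w 0.0871 F [ 0.1  -0.61  1.21]
shift [-0.0005, -0.0015, 0.0199] turn [0.0003, 0.0005, 0.0026]
```

View pics/w2.png

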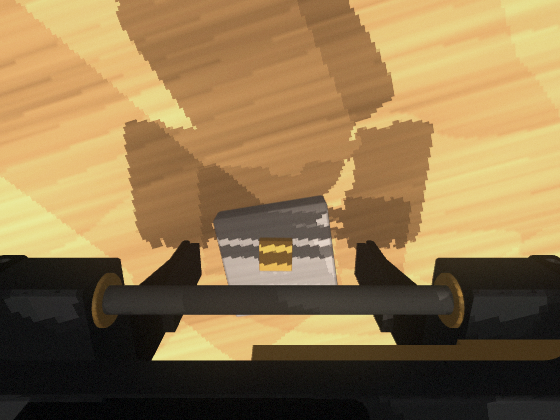

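View pics/cs2.png

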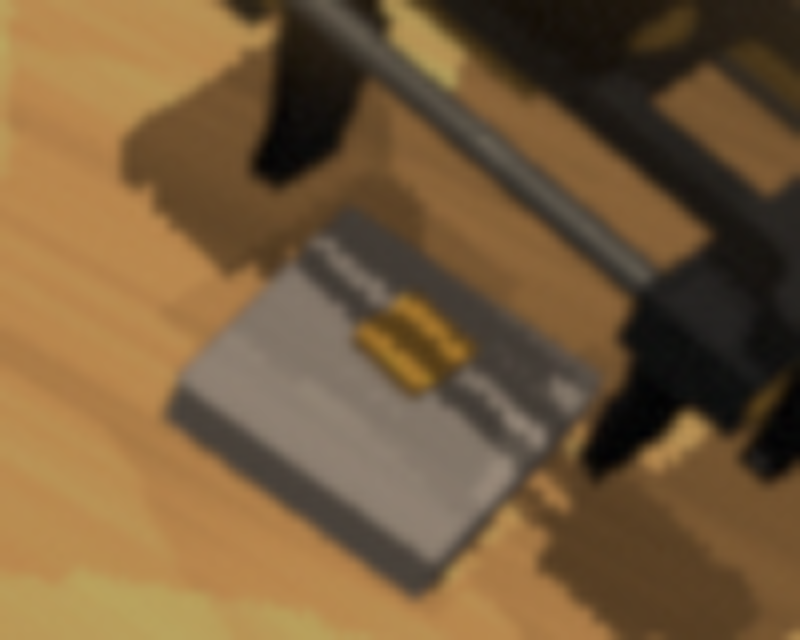

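```bash
python3 - <<'E'
from h import *
crop('wrist',245,225,305,285,10,'c2.png')
s=r.read_state()
for v in (238,240,255,271,273): print(v,pix2w('wrist',276,v,.025))
print(w2pix('wrist',[.4993,.2386,.025]))
print(w2pix('wrist',s['ee_pos']),s['ee_pos'])
c,a=quad('wrist',(10,120,60),(35,255,255),(253,232,297,280),.025)
E
```

```text
238 [0.48903157 0.24170478 0.025     ]
240 [0.49026319 0.24135224 0.025     ]
255 [0.49965733 0.23866324 0.025     ]
271 [0.50999343 0.23570461 0.025     ]
273 [0.51130913 0.235328   0.025     ]
(np.float64(275.73590449011806), np.float64(254.5057830793312))
(np.float64(278.7324306246355), np.float64(265.3135576032464)) [0.49901982 0.2405552  0.04039016]
wrist ctr [0.499  0.2384] size [20.  21.7] ang 74.0707015991211
```

View pics/c2.png

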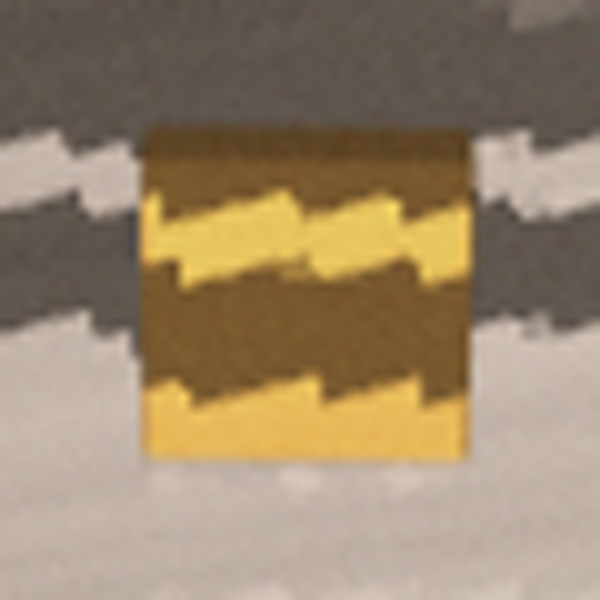

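```bash
python3 -c "
from h import *
delta([.5002,.2385,.0205],74)"
```

```text
t 2.1 pos [0.499  0.2406 0.0404] jawyaw 74.05 w 0.0871 F [ 0.1  -0.61  1.21]
shift [-0.0017, -0.0017, 0.0199] turn [0.0003, 0.0005, 0.0009]
```

Request:
{"name": "step_arm", "arguments": {
  "increments": [
    [[-0.0017, -0.0017, 0.01], [0, 0, 0]],
    [[-0.0017, -0.0017, 0.02], [0, 0, 0]],
    [[-0.0017, -0.0017, 0.02], [0, 0, 0]]
  ]
}}

```text
time: 2.4
ee_pos: [0.4995, 0.2381, 0.0193]
eef_rot: [0.139, 0.99, -0.0, -0.0]
ft_force: [-0.8, -1.1, 0.1]
width: 0.0873
```

Request:
{"name": "step_arm", "arguments": {
  "increments": [
    [[0, 0, 0], [0, 0, 0]],
    [[0, 0, 0], [0, 0, 0]],
    [[0, 0, 0], [0, 0, 0]],
    [[0, 0, 0], [0, 0, 0]],
    [[0, 0, 0], [0, 0, 0]]
  ],
  "hand": 1
}}

```text
time: 2.9
ee_pos: [0.4998, 0.2383, 0.0196]
eef_rot: [0.139, 0.99, -0.0, -0.0]
ft_force: [0.5, 0.5, 0.4]
width: 0.0547
```

Request:
{"name": "step_arm", "arguments": {
  "increments": [
    [[0, 0, 0], [0, 0, 0]],
    [[0, 0, 0], [0, 0, 0]],
    [[0, 0, 0], [0, 0, 0]],
    [[0, 0, 0], [0, 0, 0]],
    [[0, 0, 0], [0, 0, 0]]
  ]
}}

```text
time: 3.4
ee_pos: [0.4998, 0.2383, 0.0195]
eef_rot: [0.139, 0.99, -0.0, -0.0]
ft_force: [-0.0, 0.0, 0.6]
width: 0.0195
```

Request:
{"name": "step_arm", "arguments": {
  "increments": [
    [[0, 0, 0], [0, 0, 0]],
    [[0, 0, 0], [0, 0, 0]],
    [[0, 0, -0.01], [0, 0, 0]],
    [[0, 0, -0.02], [0, 0, 0]]
  ]
}}

```text
time: 3.8
ee_pos: [0.4997, 0.2382, 0.0402]
eef_rot: [0.139, 0.99, -0.0, -0.0]
ft_force: [0.9, 0.7, -0.6]
width: 0.0196
```

```bash
python3 - <<'E'
from h import *
cam('wrist','w3.png'); crop('wrist',180,210,380,310,4,'c3.png');delta([.66,.013,.1],104.4)
E
```

```text
t 3.85 pos [0.5008 0.2388 0.0422] jawyaw 74.04 w 0.0196 F [1.5  0.42 1.13]
shift [-0.2153, -0.1732, -0.0578] turn [0.0011, 0.0017, -0.5299]
```

View pics/c3.png

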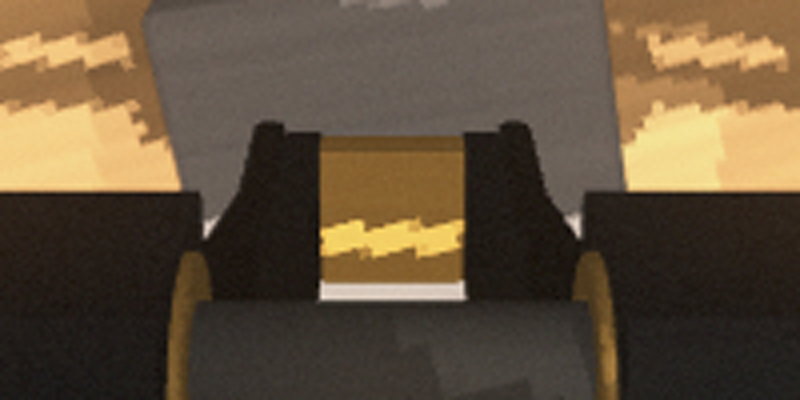

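Plaque held squarely: top face in crop cols 320–465, rows 150–283. Now to the board with rotation, stopping so that the wrist camera sees the plate.

```bash
python3 - <<'E'
from h import *
s=r.read_state(); R0=R.from_quat(s['eef_rot'])
for u,v in((278.1,264),(278.1,247.5),(278.1,280.7)):
  P=pix2w('wrist',u,v,s['ee_pos'][2]+.0055); print(R0.inv().apply(P-s['ee_pos']).round(4))
E
```

```text
[ 0.0021 -0.0005 -0.0055]
[ 0.0118 -0.0005 -0.0055]
[-0.008  -0.0005 -0.0055]
```

```bash
python3 - <<'E'
from h import *
delta([.68,.026,.095],104.4)
E
```

```text
t 3.85 pos [0.5008 0.2388 0.0422] jawyaw 74.04 w 0.0196 F [1.5  0.42 1.13]
shift [-0.2309, -0.1552, -0.0527] turn [0.0011, 0.0017, -0.5299]
```

Request:
{"name": "step_arm", "arguments": {
  "increments": [
    [[-0.01, -0.01, -0.03], [0, 0, -0.06]],
    [[-0.04, -0.025, -0.053], [0, 0, -0.16]],
    [[-0.075, -0.05, -0.053], [0, 0, -0.26]],
    [[-0.11, -0.075, -0.053], [0, 0, -0.36]],
    [[-0.145, -0.1, -0.053], [0, 0, -0.45]]
  ]
}}

```text
time: 4.35
ee_pos: [0.6138, 0.1015, 0.0963]
eef_rot: [-0.088, 0.996, 0.001, 0.002]
ft_force: [0.4, 0.6, 0.0]
width: 0.0197
```

```bash
python3 - <<'E'
from h import *
delta([.68,.026,.095],104.4)
E
```

```text
t 4.35 pos [0.6138 0.1015 0.0963] jawyaw 100.08 w 0.0197 F [0.43 0.57 0.02]
shift [-0.0519, -0.086, 0.0014] turn [0.0009, 0.0034, -0.0754]
```

Request:
{"name": "step_arm", "arguments": {
  "increments": [
    [[-0.017, -0.03, 0], [0.001, 0.003, -0.04]],
    [[-0.034, -0.06, 0], [0.001, 0.003, -0.075]],
    [[-0.046, -0.08, 0], [0.001, 0.003, -0.075]],
    [[-0.052, -0.086, 0.001], [0.001, 0.003, -0.075]],
    [[-0.052, -0.086, 0.001], [0.001, 0.003, -0.075]]
  ]
}}

```text
time: 4.85
ee_pos: [0.6803, 0.0255, 0.0954]
eef_rot: [-0.125, 0.992, -0.0, 0.0]
ft_force: [-0.9, 1.0, -0.0]
width: 0.0195
```

Request:
{"name": "step_arm", "arguments": {
  "increments": [
    [[0, 0, 0], [0, 0, 0]],
    [[0, 0, 0], [0, 0, 0]]
  ]
}}

```text
time: 5.05
ee_pos: [0.6797, 0.0274, 0.0955]
eef_rot: [-0.125, 0.992, 0.0, 0.0]
ft_force: [-0.4, -0.1, -0.0]
width: 0.0201
```

```bash
python3 - <<'E'
from h import *
cam('wrist','w4.png'); crop('wrist',210,110,350,215,5.7,'c4.png'); delta([.6367,.0143,.095],104.4)
E
```

```text
t 5.1 pos [0.6798 0.0272 0.0956] jawyaw 104.41 w 0.0196 F [ 0.06 -0.02 -0.82]
shift [0.045, -0.0018, 0.0005] turn [0.0005, 0.0004, 0.0002]
```

View pics/w4.png

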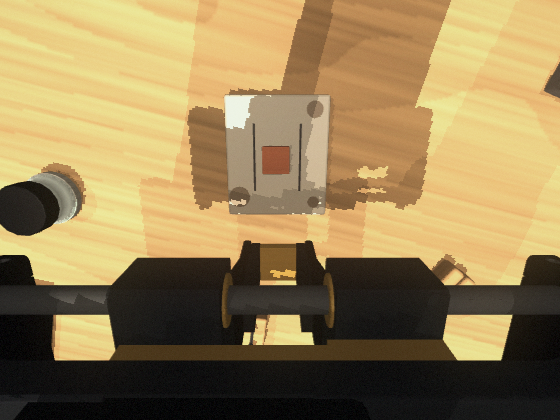

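View pics/c4.png

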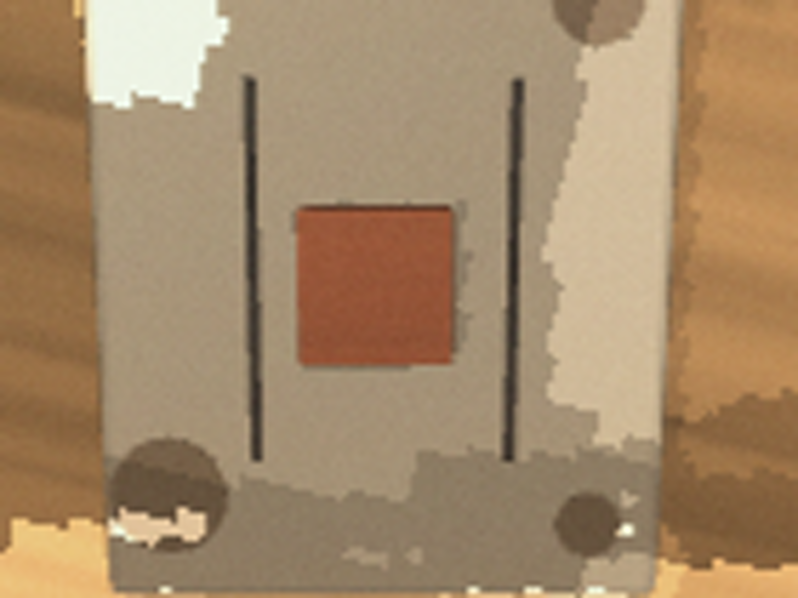

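```bash
python3 - <<'E'
from h import *
f=lambda x,y,z:pix2w('wrist',210+(x+.5)/5.7-.5,110+(y+.5)/5.7-.5,z)
q=quad('wrist',(0,120,40),(12,255,255),(255,138,300,180),.026)
C=[f(297,211,.026),f(455,211,.026),f(453,366,.026),f(299,366,.026)]; print(np.mean(C,0).round(4)); 
L=[f(250,78,.02),f(518,78,.02),f(509,460,.02),f(258,460,.02)]
print(np.round(L,4)); m=np.mean(L,0); d=(L[1]+L[0]-L[2]-L[3])/2; print('board',m.round(4),'len',np.linalg.norm(d),'gap',np.linalg.norm(L[1]-L[0]),np.linalg.norm(L[2]-L[3]),'x axis ang',np.degrees(np.arctan2(-d[1],-d[0])))
s=r.read_state(); R0=R.from_quat(s['eef_rot'])
print('plate in tool',R0.inv().apply(np.mean(C,0)-s['ee_pos']),R0.inv().apply(np.r_[q[0],.026]-s['ee_pos']))
E
python3 - <<'E'
import sys; sys.path.insert(0,'.')
import os; os.chdir('.')
from h import *
crop('wrist',230,230,330,300,8,'c5.png')
E
```

```text
wrist ctr [0.6364 0.015 ] size [20.3 19.9] ang 14.99944019317627
[0.6367 0.0153 0.026 ]
[[ 0.6155 -0.0066  0.02  ]
 [ 0.6071  0.0263  0.02  ]
 [ 0.6555  0.0386  0.02  ]
 [ 0.6639  0.0058  0.02  ]]
board [0.6355 0.016  0.02  ] len 0.04992489800331451 gap 0.033978937149491864 0.033844393156316675 x axis ang 14.29217935969195
plate in tool [ 0.04480579 -0.00084207  0.06953768] [ 0.04518121 -0.00105382  0.06953741]
```

View pics/c5.png

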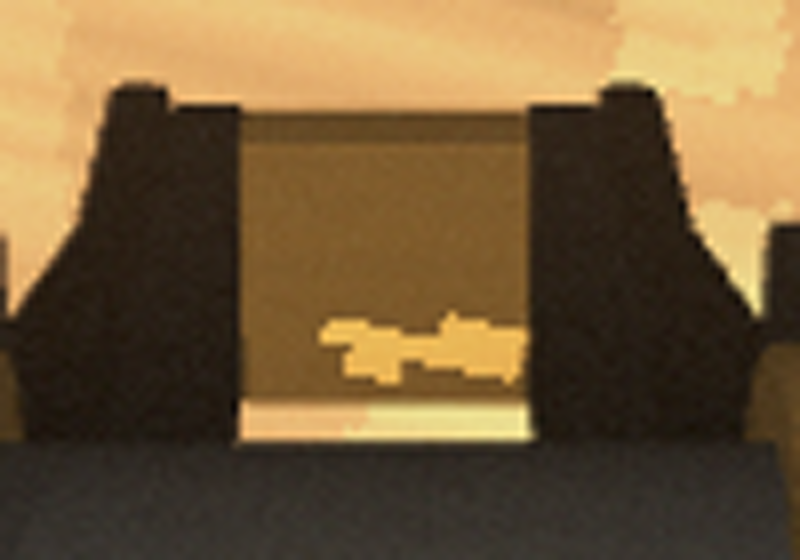

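Request:
{"name": "step_arm", "arguments": {
  "increments": [
    [[0.02, 0, 0], [0, 0, 0]],
    [[0.04, 0, 0.01], [0, 0, 0]],
    [[0.043, -0.0004, 0.03], [0, 0, 0]],
    [[0.043, -0.0004, 0.045], [0, 0, 0]],
    [[0.043, -0.0004, 0.056], [0, 0, 0]]
  ]
}}

```text
time: 5.6
ee_pos: [0.6379, 0.017, 0.0385]
eef_rot: [-0.126, 0.992, 0.0, -0.0]
ft_force: [-0.2, 0.7, -0.5]
width: 0.0197
```

Request:
{"name": "step_arm", "arguments": {
  "increments": [
    [[0, 0, 0], [0, 0, 0]],
    [[0, 0, 0], [0, 0, 0]],
    [[0, 0, 0], [0, 0, 0]]
  ]
}}

```text
time: 5.9
ee_pos: [0.6386, 0.0172, 0.0391]
eef_rot: [-0.126, 0.992, 0.0, 0.0]
ft_force: [-0.3, -0.2, 0.4]
width: 0.0196
```

```bash
python3 - <<'E'
from h import *
cam('wrist','w6.png'); cam('scene','s6.png'); crop('wrist',180,200,380,310,4,'c6.png'); crop('scene',230,180,310,250,9,'cs6.png')
s=r.read_state(); t=s['ee_pos']; R0=R.from_quat(s['eef_rot'])
delta(np.array([.6803,.0255,0])*0+t,104.4)
E
```

```text
t 6.0 pos [0.6385 0.0171 0.0392] jawyaw 104.47 w 0.0202 F [-0.66  0.79 -0.43]
shift [0.0, 0.0, 0.0] turn [0.0007, 0.001, 0.0012]
```

View pics/c6.png

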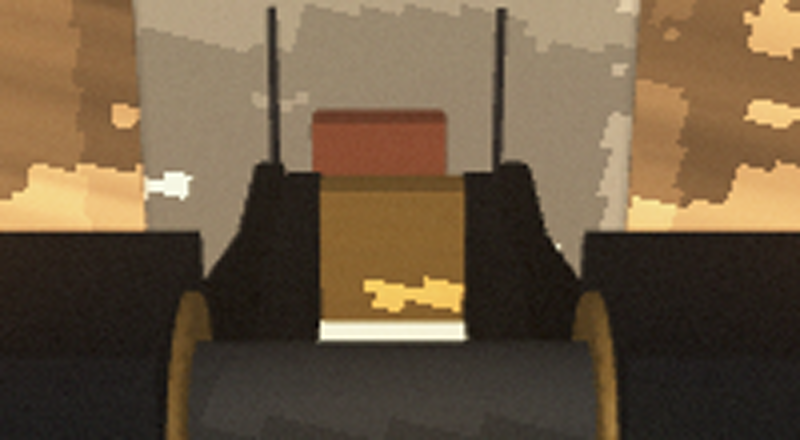

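View pics/cs6.png

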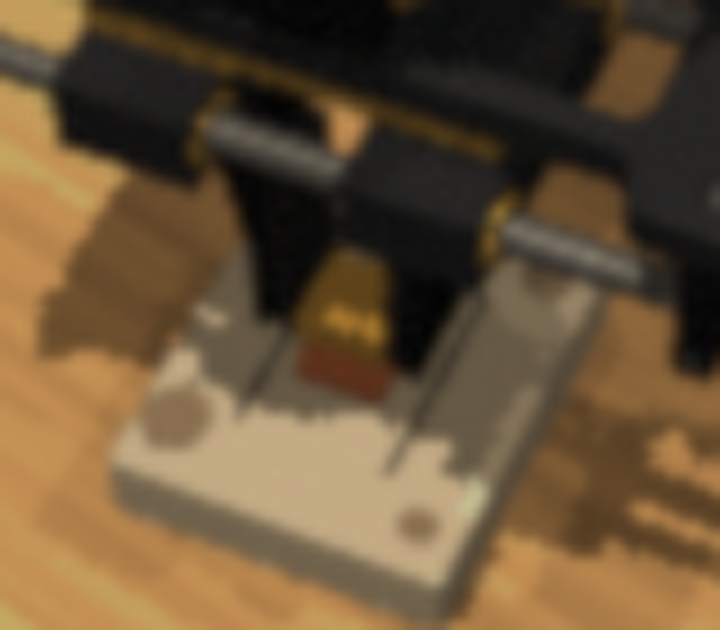

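```bash
python3 - <<'E'
from h import *
s=r.read_state(); R0=R.from_quat(s['eef_rot'])
f=lambda x,y,z:R0.inv().apply(pix2w('wrist',180+(x+.5)/4-.5,200+(y+.5)/4-.5,z)-s['ee_pos']).round(4)
for x in(313,380,447):print(f(x,123,.026),f(x,109,.020))
zt=s['ee_pos'][2]+.0055
for x in(320,392.5,465):print(f(x,190,zt),f(x,177,zt-.006))
E
```

```text
[ 0.0122 -0.0111  0.0132] [ 0.0121 -0.0114  0.0192]
[ 0.0122 -0.0012  0.0132] [ 0.0121 -0.0012  0.0192]
[0.0122 0.0087 0.0132] [0.0121 0.0089 0.0192]
[ 0.01   -0.009  -0.0055] [ 0.0092 -0.0094  0.0005]
[ 0.0099  0.0007 -0.0055] [0.0092 0.0007 0.0005]
[ 0.0099  0.0104 -0.0055] [0.0092 0.0107 0.0005]
```

Request:
{"name": "step_arm", "arguments": {
  "increments": [
    [[0.0023, -0.0017, 0.004], [0, 0, 0]],
    [[0.0023, -0.0017, 0.007], [0, 0, 0]],
    [[0.0023, -0.0017, 0.008], [0, 0, 0]],
    [[0.0023, -0.0017, 0.008], [0, 0, 0]]
  ]
}}

```text
time: 6.4
ee_pos: [0.6366, 0.0149, 0.0309]
eef_rot: [-0.126, 0.992, 0.0, 0.0]
ft_force: [0.3, 0.1, -0.5]
width: 0.0197
```

```bash
python3 - <<'E'
from h import *
cam('wrist','w7.png'); cam('scene','s7.png'); crop('wrist',230,220,330,290,8,'c7.png'); crop('scene',230,180,310,250,9,'cs7.png')
s=r.read_state(); t=s['ee_pos'];
delta(t,104.4)
E
```

```text
t 6.5 pos [0.6368 0.0149 0.0312] jawyaw 104.47 w 0.0196 F [-0.59  0.4  -0.39]
shift [0.0, 0.0, 0.0] turn [0.0008, 0.0009, 0.0012]
```

View pics/c7.png

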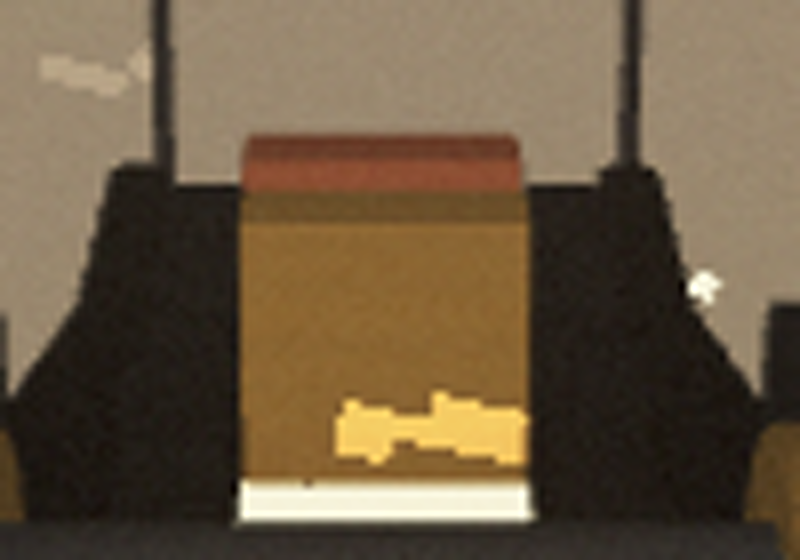

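View pics/cs7.png

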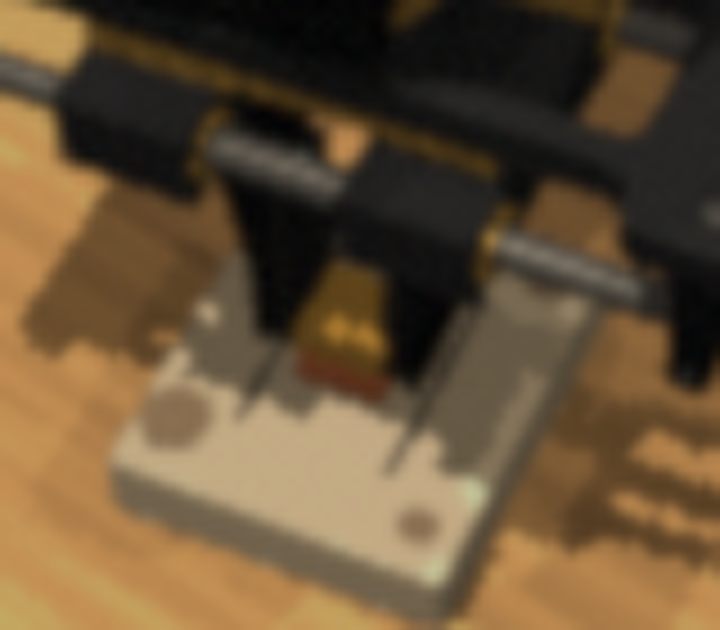

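```bash
python3 - <<'E'
from h import *
s=r.read_state(); R0=R.from_quat(s['eef_rot'])
f=lambda x,y,z:R0.inv().apply(pix2w('wrist',230+(x+.5)/8-.5,220+(y+.5)/8-.5,z)-s['ee_pos']).round(4)
print(f(382,159,.026),f(382,135,.020))
zt=s['ee_pos'][2]+.0055
print(f(384,222,zt),f(384,191,zt-.006))
E
```

```text
[0.0103 0.0003 0.0052] [0.0096 0.0003 0.0112]
[ 0.0103  0.0004 -0.0055] [0.0099 0.0004 0.0005]
```

Aligned within 0.3 mm. I'll lower it now.

Request:
{"name": "step_arm", "arguments": {
  "increments": [
    [[0, 0, 0.002], [0, 0, 0]],
    [[0, 0, 0.0035], [0, 0, 0]],
    [[0, 0, 0.0042], [0, 0, 0]],
    [[0, 0, 0.0042], [0, 0, 0]]
  ]
}}

```text
time: 6.9
ee_pos: [0.6367, 0.0149, 0.0268]
eef_rot: [-0.126, 0.992, 0.0, 0.0]
ft_force: [0.4, -0.4, 0.1]
width: 0.0196
```

Request:
{"name": "step_arm", "arguments": {
  "increments": [
    [[0, 0, 0.0005], [0, 0, 0]],
    [[0, 0, 0.0005], [0, 0, 0]]
  ]
}}

```text
time: 7.1
ee_pos: [0.6368, 0.0149, 0.0266]
eef_rot: [-0.126, 0.992, 0.0, 0.0]
ft_force: [-0.8, -0.1, 2.0]
width: 0.0199
```

```bash
python3 - <<'E'
from h import *
cam('wrist','w8.png'); crop('wrist',230,220,330,290,8,'c8.png')
s=r.read_state(); t=s['ee_pos'];
delta(t,104.4)
E
```

```text
t 7.15 pos [0.6367 0.0149 0.0265] jawyaw 104.47 w 0.0197 F [-1.71  0.28  2.39]
shift [0.0, 0.0, 0.0] turn [0.0008, 0.0009, 0.0012]
```

View pics/c8.png

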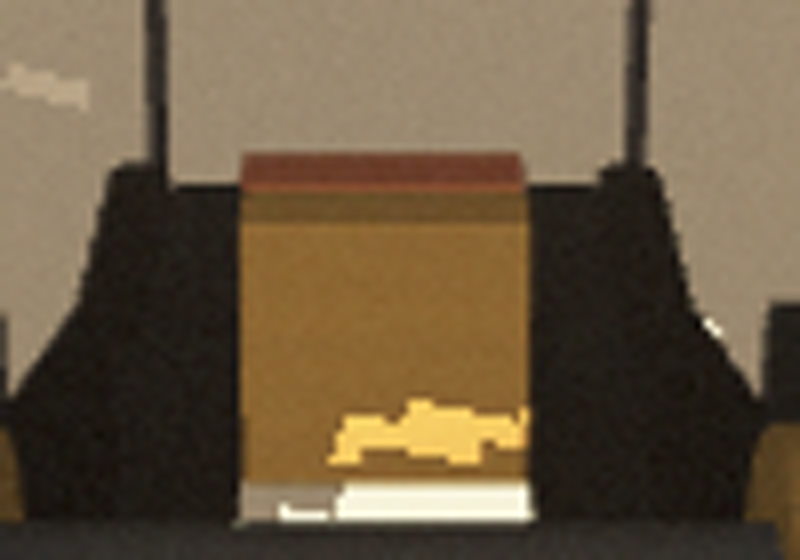

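Seated (about 2 N contact); the sides look flush. Releasing.

Request:
{"name": "step_arm", "arguments": {
  "increments": [
    [[0, 0, 0], [0, 0, 0]],
    [[0, 0, 0], [0, 0, 0]],
    [[0, 0, 0], [0, 0, 0]],
    [[0, 0, 0], [0, 0, 0]],
    [[0, 0, 0], [0, 0, 0]]
  ],
  "hand": 0.1
}}

```text
time: 7.65
ee_pos: [0.6367, 0.0149, 0.0265]
eef_rot: [-0.126, 0.992, 0.0, 0.0]
ft_force: [-0.3, -0.9, -0.4]
width: 0.0385
```

Request:
{"name": "step_arm", "arguments": {
  "increments": [
    [[0, 0, -0.01], [0, 0, 0]],
    [[0, 0, -0.03], [0, 0, 0]],
    [[-0.02, 0, -0.06], [0, 0, 0]],
    [[-0.04, 0, -0.07], [0, 0, 0]],
    [[-0.04, 0, -0.07], [0, 0, 0]]
  ]
}}

```text
time: 8.15
ee_pos: [0.6783, 0.0259, 0.0995]
eef_rot: [-0.126, 0.992, 0.001, 0.003]
ft_force: [0.3, 0.2, 0.4]
width: 0.0392
```

```bash
python3 - <<'E'
from h import *
cam('wrist','w9.png'); cam('scene','s9.png'); crop('wrist',210,110,350,215,5.7,'c9.png'); crop('scene',230,180,310,250,9,'cs9.png')
delta([.53,-.24,.12],82)
E
```

```text
t 8.25 pos [0.6752 0.0248 0.0966] jawyaw 104.47 w 0.0392 F [-0.44 -0.81 -0.85]
shift [0.2068, -0.2201, -0.0237] turn [0.0008, 0.0005, 0.3922]
```

View pics/c9.png

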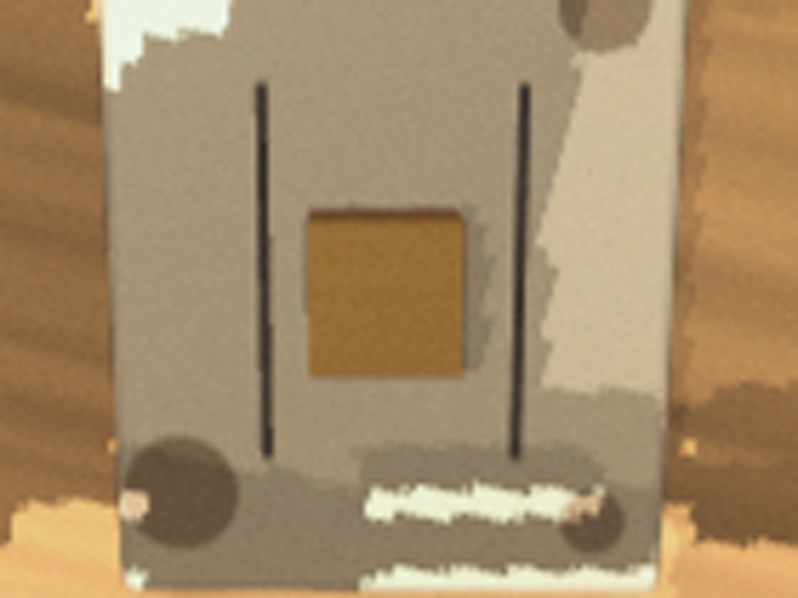

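View pics/cs9.png

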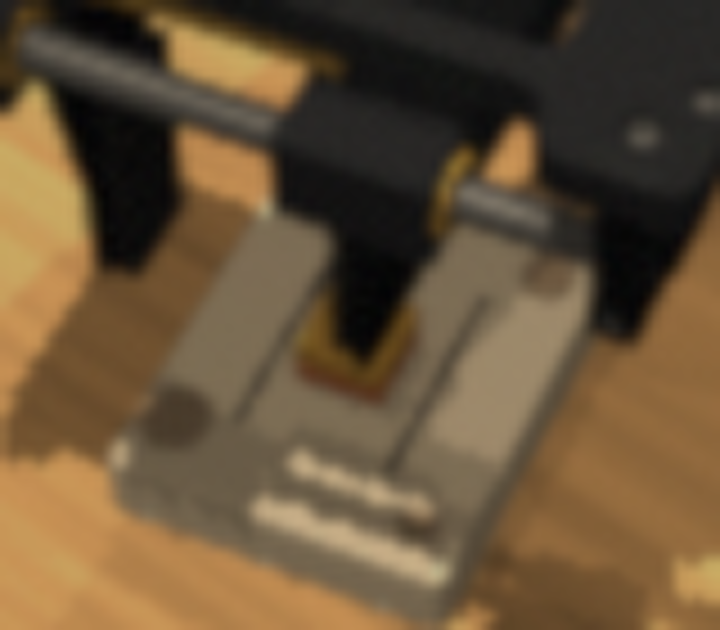

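Plaque sits flush on the plate, pile between the lines. Now the tweezers.

```bash
python3 - <<'E'
from h import *
f=lambda x,y,z:pix2w('top',350+x/6.6,195+y/6.6,z)
T=f(198,548,.006);a=f(184,58,.006);b=f(328,80,.006);m=(a+b)/2
print(T,a,b,'gap',np.linalg.norm(a-b),'len',np.linalg.norm(m-T)); d=(m-T)/np.linalg.norm(m-T); print('yaw',np.degrees(np.arctan2(d[1],d[0])),'grip',m-.079*d,T+.091*d)
G=(f(170,280,.01)+f(289,298,.01))/2; print(G)
yaw=np.degrees(np.arctan2(d[1],d[0]))
delta(G*[1,1,0]+.035*d+[0,0,.1],yaw+90)
E
```

```text
[ 0.46637029 -0.22666627  0.006     ] [ 0.63860367 -0.23324638  0.006     ] [ 0.62939527 -0.28374356  0.006     ] gap 0.05132990558379318 len 0.1706241753688012
yaw -10.751088595885655 grip [ 0.55638617 -0.2437581   0.006     ] [ 0.55577295 -0.24364166  0.006     ]
[ 0.55521262 -0.2426675   0.01      ]
t 8.25 pos [0.6752 0.0248 0.0966] jawyaw 104.47 w 0.0392 F [-0.44 -0.81 -0.85]
shift [0.1514, -0.2439, -0.0037] turn [0.0008, 0.0005, 0.4403]
```

Request:
{"name": "step_arm", "arguments": {
  "increments": [
    [[0.02, -0.035, -0.015], [0, 0, 0.08]],
    [[0.042, -0.07, -0.015], [0, 0, 0.17]],
    [[0.064, -0.105, -0.015], [0, 0, 0.26]],
    [[0.085, -0.14, -0.015], [0, 0, 0.35]],
    [[0.107, -0.175, -0.015], [0, 0, 0.44]]
  ],
  "hand": -0.6
}}

```text
time: 8.75
ee_pos: [0.6134, -0.1729, 0.1108]
eef_rot: [0.096, 0.995, 0.001, -0.001]
ft_force: [0.9, -0.5, 1.0]
width: 0.067
```

```bash
python3 - <<'E'
from h import *
delta([.59,-.2495,.1],79.25)
E
```

```text
t 8.75 pos [ 0.6134 -0.1729  0.1108] jawyaw 79.03 w 0.067 F [ 0.93 -0.51  1.  ]
shift [0.0084, -0.0796, 0.0107] turn [0.0011, -0.0012, -0.0039]
```

Request:
{"name": "step_arm", "arguments": {
  "increments": [
    [[0.004, -0.04, 0.005], [0, 0, 0]],
    [[0.008, -0.07, 0.011], [0, 0, -0.004]],
    [[0.008, -0.08, 0.011], [0, 0, -0.004]],
    [[0.008, -0.08, 0.011], [0, 0, -0.004]],
    [[0.008, -0.08, 0.011], [0, 0, -0.004]]
  ]
}}

```text
time: 9.25
ee_pos: [0.5905, -0.2483, 0.0995]
eef_rot: [0.093, 0.996, 0.001, -0.001]
ft_force: [1.0, 1.2, -0.1]
width: 0.0696
```

```bash
python3 - <<'E'
from h import *
cam('wrist','w10.png'); delta([.5558,-.2432,.1],79.25)
E
```

```text
t 9.3 pos [ 0.5909 -0.2478  0.0996] jawyaw 79.38 w 0.0696 F [ 0.61 -0.34  0.15]
shift [0.0354, -0.0019, -0.0004] turn [0.0022, -0.0014, 0.0023]
```

View pics/w10.png

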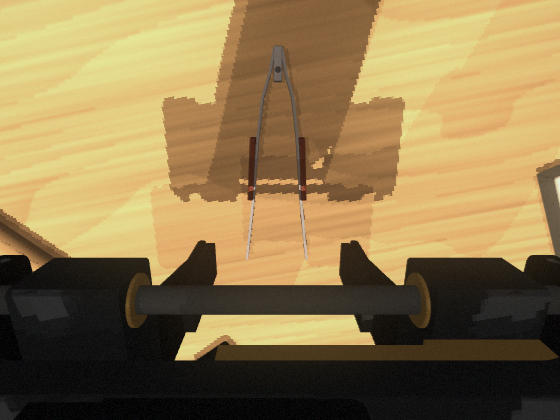

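The tweezers are seen square to the jaws: tail (278,46), grips at rows 138–200, cols 251 and 302, tips (248,258)/(306,258).

```bash
python3 - <<'E'
from h import *
crop('wrist',225,125,330,205,7.6,'c10.png'); crop('wrist',230,35,325,75,8,'c10b.png')
E
```

```text
(no output)
```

View pics/c10.png

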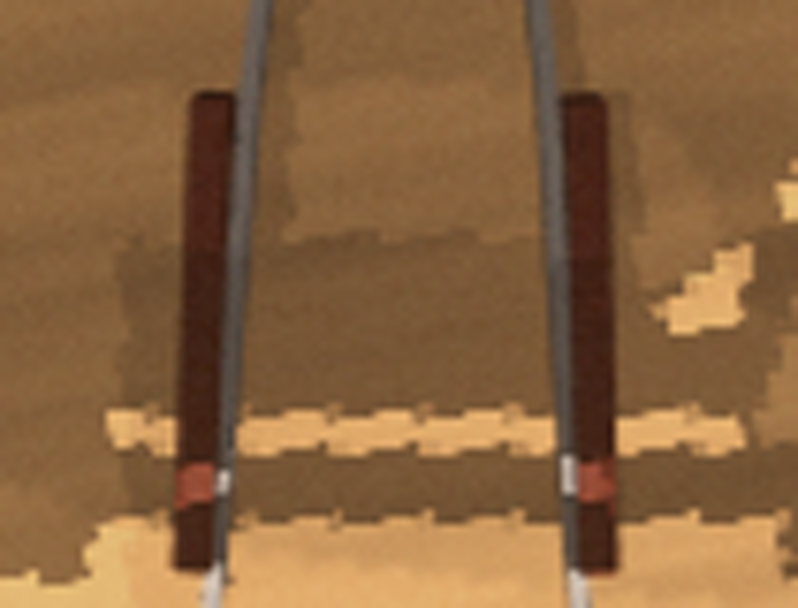

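View pics/c10b.png

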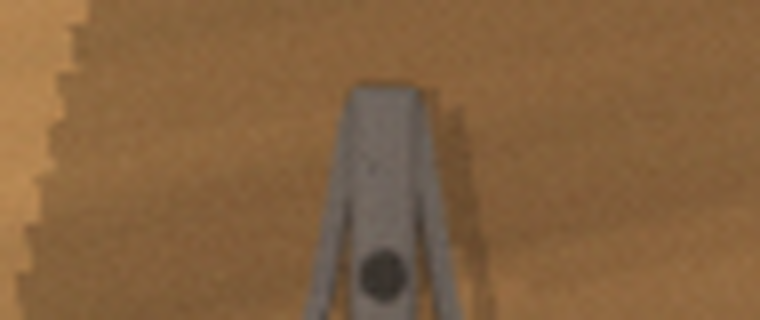

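```bash
python3 - <<'E'
from h import *
s=r.read_state(); R0=R.from_quat(s['eef_rot'])
f=lambda u,v,z:R0.inv().apply(pix2w('wrist',u,v,z)-s['ee_pos']).round(4)
g=lambda x,y,z:f(225+(x+.5)/7.6-.5,125+(y+.5)/7.6-.5,z)
print('tail',f(230+384/8,35+88/8,.008),'pivot',f(230+384/8,35+275/8,.009))
for x,y in((212,92),(587,92),(192,572),(600,572),(175,572),(617,572)): print('grip',g(x,y,.012))
for u,v in((248,258),(306,258)): print('tip',f(u,v,.008))
E
python3 - <<'E'
import os; os.chdir('.'); import sys; sys.path.insert(0,'.')
from h import *
crop('wrist',235,190,320,265,8,'c11.png')
E
```

```text
tail [ 0.1245 -0.      0.0918] pivot [ 0.1088 -0.      0.0907]
grip [ 0.0606 -0.0197  0.0876]
grip [0.0606 0.0182 0.0877]
grip [ 0.0102 -0.0231  0.0876]
grip [0.0101 0.0207 0.0877]
grip [ 0.0102 -0.0249  0.0875]
grip [0.0101 0.0225 0.0877]
tip [-0.044  -0.0265  0.0915]
tip [-0.0441  0.0244  0.0916]
```

View pics/c11.png

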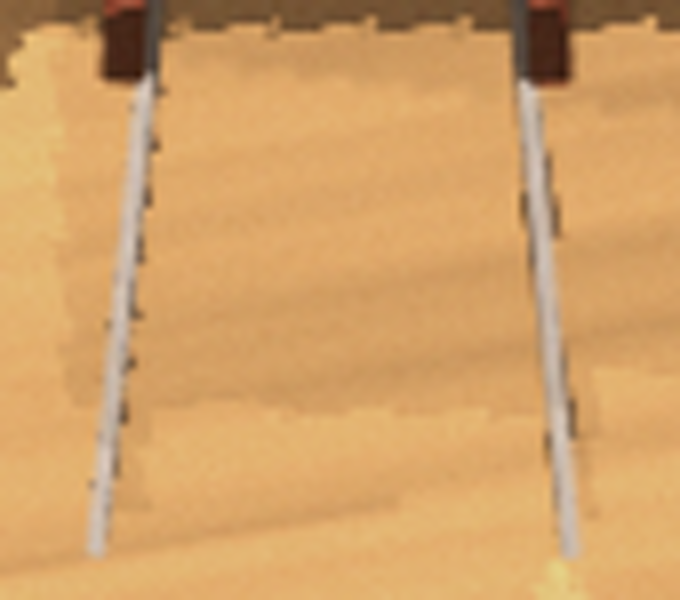

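Request:
{"name": "step_arm", "arguments": {
  "increments": [
    [[0.03, -0.0008, 0], [0, 0, 0]],
    [[0.047, -0.0008, 0.02], [0, 0, 0]],
    [[0.047, -0.0008, 0.05], [0, 0, 0]],
    [[0.047, -0.0008, 0.075], [0, 0, 0]],
    [[0.047, -0.0008, 0.085], [0, 0, 0]]
  ]
}}

```text
time: 9.8
ee_pos: [0.544, -0.2372, 0.0125]
eef_rot: [0.091, 0.996, 0.002, -0.002]
ft_force: [0.5, 0.8, 1.4]
width: 0.0696
```

Request:
{"name": "step_arm", "arguments": {
  "increments": [
    [[0, 0, 0.0], [0, 0, 0]],
    [[0, 0, 0.0], [0, 0, 0]]
  ]
}}

```text
time: 10.0
ee_pos: [0.5447, -0.2363, 0.0132]
eef_rot: [0.09, 0.996, 0.002, -0.002]
ft_force: [-0.0, 0.4, -0.5]
width: 0.0696
```

```bash
python3 - <<'E'
from h import *
cam('wrist','w12.png'); cam('scene','s12.png'); crop('scene',150,100,260,180,7,'cs12.png'); delta([.5448,-.2415,.003],79.25)
E
```

```text
t 10.1 pos [ 0.545  -0.2371  0.0138] jawyaw 79.56 w 0.0697 F [ 0.36 -0.23  0.95]
shift [-0.0007, -0.0044, 0.0108] turn [0.0033, -0.0025, 0.0055]
```

View pics/w12.png

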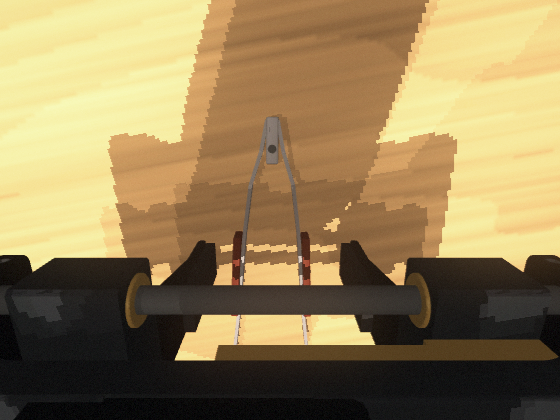

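View pics/cs12.png

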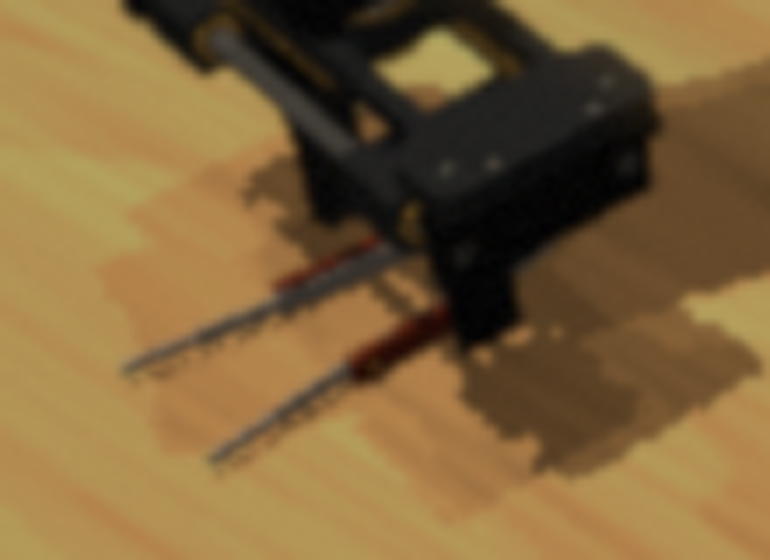

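Request:
{"name": "step_arm", "arguments": {
  "increments": [
    [[0, -0.004, 0.0], [0.003, -0.002, 0.005]],
    [[0, -0.004, 0.005], [0.003, -0.002, 0.005]],
    [[0, -0.004, 0.0108], [0.003, -0.002, 0.005]],
    [[0, -0.004, 0.0108], [0.003, -0.002, 0.005]]
  ]
}}

```text
time: 10.5
ee_pos: [0.5436, -0.2408, 0.002]
eef_rot: [0.093, 0.996, 0.0, -0.001]
ft_force: [0.0, -0.0, 0.2]
width: 0.0694
```

```bash
python3 - <<'E'
from h import *
cam('wrist','w13.png'); crop('wrist',180,100,380,320,3,'c13.png'); delta([.5448,-.2415,.003],79.25)
E
```

```text
t 10.55 pos [ 0.5438 -0.2409  0.0023] jawyaw 79.28 w 0.0698 F [ 0.63 -0.13  0.4 ]
shift [-0.0011, -0.0004, -0.0007] turn [0.0004, -0.0016, 0.0005]
```

View pics/c13.png

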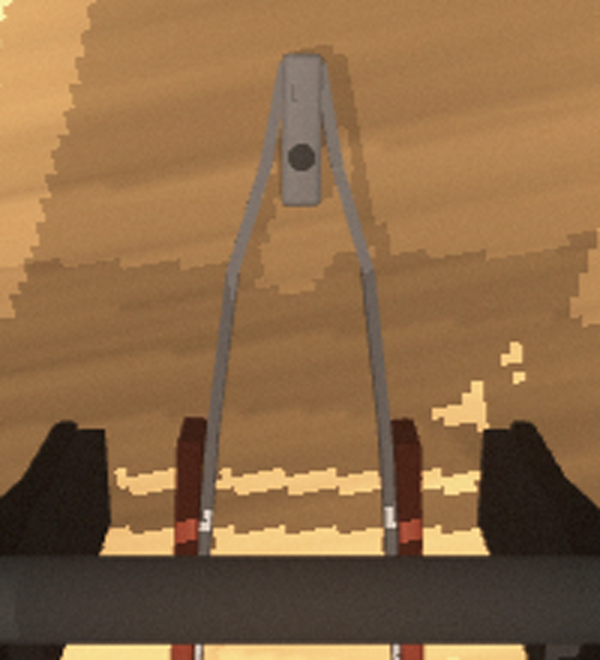

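Request:
{"name": "step_arm", "arguments": {
  "increments": [
    [[-0.001, 0.0006, 0], [0, 0, 0]],
    [[-0.001, 0.0006, 0], [0, 0, 0]],
    [[-0.001, 0.0006, 0], [0, 0, 0]],
    [[-0.001, 0.0006, 0], [0, 0, 0]],
    [[-0.001, 0.0006, 0], [0, 0, 0]]
  ],
  "hand": 0.172,
  "grip_force": 20
}}

```text
time: 11.05
ee_pos: [0.5449, -0.2405, 0.0024]
eef_rot: [0.093, 0.996, 0.0, -0.001]
ft_force: [0.5, -0.4, -0.3]
width: 0.0398
```

Request:
{"name": "step_arm", "arguments": {
  "increments": [
    [[0, 0, 0], [0, 0, 0]],
    [[0, 0, 0], [0, 0, 0]],
    [[0, 0, 0], [0, 0, 0]],
    [[0, 0, 0], [0, 0, 0]]
  ]
}}

```text
time: 11.45
ee_pos: [0.5449, -0.2405, 0.0024]
eef_rot: [0.093, 0.996, 0.0, -0.001]
ft_force: [-0.4, 0.2, -0.0]
width: 0.0363
```

```bash
python3 - <<'E'
from h import *
cam('wrist','w14.png'); crop('wrist',180,100,380,320,3,'c14.png'); delta([.5448,-.2415,.003],79.25)
E
```

```text
t 11.5 pos [ 0.5449 -0.2404  0.0024] jawyaw 79.28 w 0.0363 F [0.05 0.27 0.81]
shift [-0.0001, -0.0011, -0.0006] turn [0.0004, -0.0015, 0.0006]
```

View pics/c14.png

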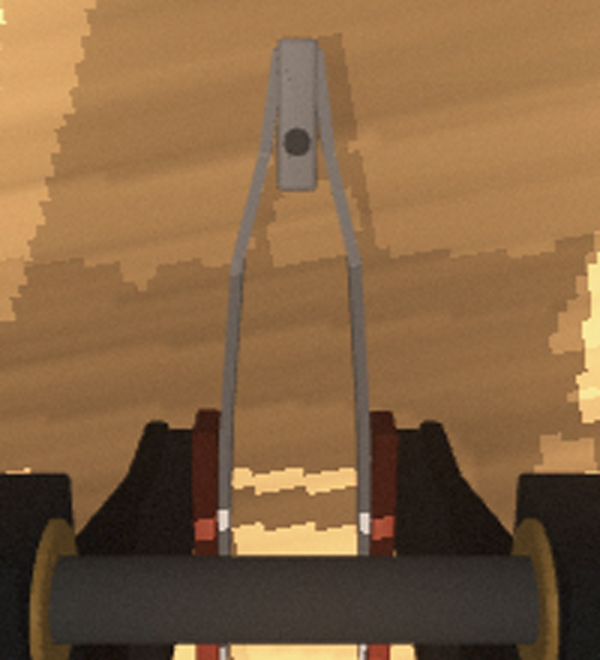

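Squeezed, faces parallel, 36.3 mm. Lifting.

Request:
{"name": "step_arm", "arguments": {
  "increments": [
    [[0, 0, -0.005], [0, 0, 0]],
    [[0, 0, -0.015], [0, 0, 0]],
    [[0, 0, -0.03], [0, 0, 0]],
    [[0, 0, -0.05], [0, 0, 0]],
    [[0, 0, -0.07], [0, 0, 0]]
  ]
}}

```text
time: 12.0
ee_pos: [0.5452, -0.2407, 0.0744]
eef_rot: [0.094, 0.996, 0.0, -0.0]
ft_force: [-0.2, 0.3, 0.2]
width: 0.0365
```

Request:
{"name": "step_arm", "arguments": {
  "increments": [
    [[0, 0, 0], [0, 0, 0]],
    [[0, 0, 0], [0, 0, 0]],
    [[0, 0, 0], [0, 0, 0]]
  ]
}}

```text
time: 12.3
ee_pos: [0.5448, -0.2405, 0.074]
eef_rot: [0.094, 0.996, 0.0, -0.001]
ft_force: [-0.9, -0.2, -0.9]
width: 0.0362
```

```bash
python3 - <<'E'
from h import *
cam('scene','s15.png'); cam('top','t15.png'); cam('wrist','w15.png'); crop('wrist',180,100,380,320,3,'c15.png'); crop('scene',150,70,270,170,6.5,'cs15.png'); crop('top',350,190,420,290,6,'ct15.png');delta([.5448,-.2415,.003],79.25)
E
```

```text
t 12.45 pos [ 0.5447 -0.2405  0.0737] jawyaw 79.27 w 0.0361 F [-0.58  0.45 -0.57]
shift [-0.0004, -0.001, 0.0707] turn [0.0004, -0.002, 0.0003]
```

View pics/cs15.png

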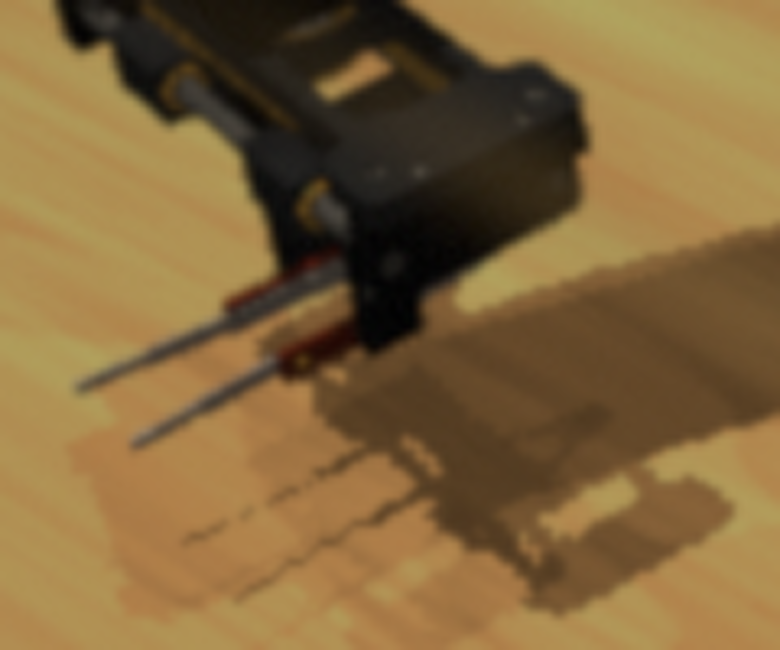

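View pics/ct15.png

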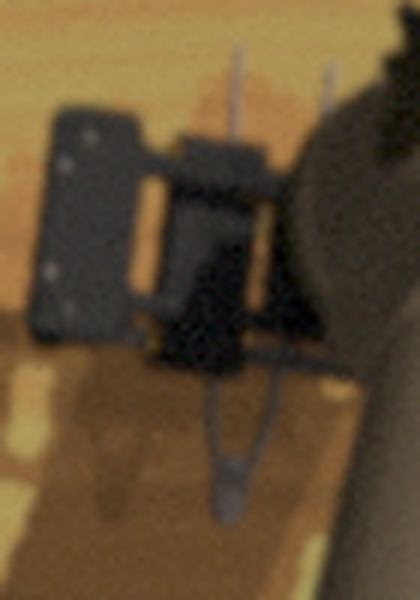

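View pics/c15.png

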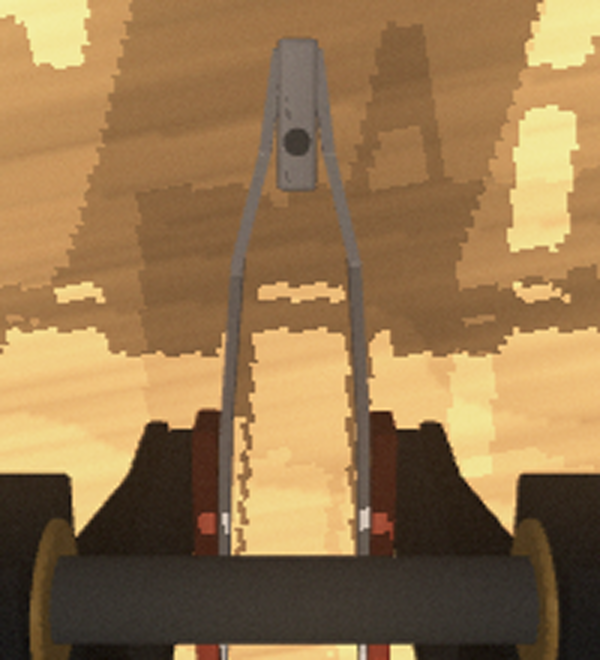

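```bash
cat >> h.py <<'E'
def tri(uv):
    A=[];b=[]
    for n,(u,v) in uv.items():
        p,K,E=load(n); d=E[:3,:3]@np.array([(u-K[0,2])/K[0,0],-(v-K[1,2])/K[1,1],-1.]); d/=np.linalg.norm(d)
        M=np.eye(3)-np.outer(d,d); A.append(M); b.append(M@E[:3,3])
    return np.linalg.lstsq(np.vstack(A),np.concatenate(b),rcond=None)[0]
E
python3 - <<'E'
from h import *
f=lambda x,y:(350+(x+.5)/6-.5,190+(y+.5)/6-.5)
g=lambda x,y:(150+(x+.5)/6.5-.5,70+(y+.5)/6.5-.5)
s=r.read_state(); R0=R.from_quat(s['eef_rot']); tl=lambda P:R0.inv().apply(P-s['ee_pos']).round(4)
L=tri({'top':f(239,45),'scene':g(80,388)});Rr=tri({'top':f(331,68),'scene':g(137,442)})
print(L,Rr,np.linalg.norm(L-Rr)); print(tl(L),tl(Rr))
z=.0773
L=pix2w('top',*f(239,45),z);Rr=pix2w('top',*f(331,68),z);print(L,Rr,np.linalg.norm(L-Rr)); print(tl(L),tl(Rr))
L=pix2w('scene',*g(80,388),z);Rr=pix2w('scene',*g(137,442),z);print(L,Rr,np.linalg.norm(L-Rr)); print(tl(L),tl(Rr))
h=lambda x,y,z:tl(pix2w('wrist',180+(x+.5)/3-.5,100+(y+.5)/3-.5,z))
print('tail',h(297,38,.0795),'piv',h(297,142,.0795))
E
```

```text
[ 0.63947412 -0.24212921  0.10060812] [ 0.62649301 -0.27255477  0.05744079] 0.05438421017242718
[-0.0934  0.0161 -0.0271] [-0.0864 -0.0163  0.016 ]
[ 0.63882047 -0.2423387   0.0773    ] [ 0.62948539 -0.27494424  0.0773    ] 0.03391555634112127
[-0.0928  0.0157 -0.0038] [-0.0897 -0.018  -0.0038]
[ 0.62864464 -0.27482252  0.0773    ] [ 0.63436115 -0.24184647  0.0773    ] 0.0334678740567
[-0.0889 -0.0181 -0.0038] [-0.0883  0.0154 -0.0038]
tail [ 0.0795  0.0007 -0.0057] piv [ 0.0634  0.0007 -0.0057]
```

```bash
python3 - <<'E'
from h import *
f=lambda x,y:(350+(x+.5)/6-.5,190+(y+.5)/6-.5)
g=lambda x,y:(150+(x+.5)/6.5-.5,70+(y+.5)/6.5-.5)
s=r.read_state(); R0=R.from_quat(s['eef_rot']); tl=lambda P:R0.inv().apply(P-s['ee_pos']).round(4)
L=tri({'top':f(239,45),'scene':g(137,442)});Rr=tri({'top':f(331,68),'scene':g(80,388)})
print(L,Rr,np.linalg.norm(L-Rr)); print(tl(L),tl(Rr))
# target: board centre (.6355,.016) x axis 14.3deg; tips centred there
ax=axes(np.radians(104.3)); off=np.array([-.0905,-.0008,-.0036])
for h in(.075,.027): 
  print(h,'TCP',(np.array([.6355,.0160,h])-ax@off).round(4))
delta(np.array([.6355,.0160,.075])-ax@off,104.3)
# board from top camera
b=lambda x,y:pix2w('top',243+(x+.5)/10-.5,177+(y+.5)/10-.5,.02)
Q=[b(200,215),b(346,168),b(395,375),b(254,410)]; print(np.mean(Q,0),np.round(Q,4))
E
```

```text
[ 0.63702163 -0.24021381  0.08056402] [ 0.62914554 -0.27451501  0.07789852] 0.035294620249425666
[-0.0906  0.0175 -0.0071] [-0.0893 -0.0177 -0.0044]
0.075 TCP [ 0.5476 -0.0056  0.0714]
0.027 TCP [ 0.5476 -0.0056  0.0234]
t 12.45 pos [ 0.5447 -0.2405  0.0737] jawyaw 79.27 w 0.0361 F [-0.58  0.45 -0.57]
shift [0.0409, 0.2314, 0.0024] turn [0.0008, -0.0019, -0.4369]
[0.63721485 0.01466954 0.02      ] [[ 0.656   0.0374  0.02  ]
 [ 0.6664  0.0031  0.02  ]
 [ 0.617  -0.0073  0.02  ]
 [ 0.6095  0.0255  0.02  ]]
```

Request:
{"name": "step_arm", "arguments": {
  "increments": [
    [[0.003, 0.015, 0], [0, 0, -0.04]],
    [[0.008, 0.045, 0], [0, 0, -0.1]],
    [[0.014, 0.08, 0], [0, 0, -0.17]],
    [[0.02, 0.115, 0], [0, 0, -0.24]],
    [[0.026, 0.145, 0], [0, 0, -0.3]]
  ]
}}

```text
time: 12.95
ee_pos: [0.5458, -0.0899, 0.0734]
eef_rot: [-0.06, 0.998, 0.001, -0.001]
ft_force: [-0.3, -0.2, -0.1]
width: 0.0361
```

```bash
python3 - <<'E'
from h import *
delta([.5476,-.0056,.0714],104.3)
E
```

```text
t 12.95 pos [ 0.5458 -0.0899  0.0734] jawyaw 96.83 w 0.0361 F [-0.25 -0.24 -0.09]
shift [-0.0119, 0.0835, 0.0021] turn [0.0018, -0.0021, -0.1304]
```

Request:
{"name": "step_arm", "arguments": {
  "increments": [
    [[-0.003, 0.025, 0], [0, 0, -0.05]],
    [[-0.007, 0.05, 0], [0.001, -0.001, -0.1]],
    [[-0.01, 0.07, 0], [0.002, -0.002, -0.13]],
    [[-0.012, 0.08, 0], [0.002, -0.002, -0.13]],
    [[-0.012, 0.0835, 0], [0.002, -0.002, -0.13]]
  ]
}}

```text
time: 13.45
ee_pos: [0.5479, -0.0045, 0.0735]
eef_rot: [-0.125, 0.992, -0.0, -0.0]
ft_force: [0.2, -0.1, -0.2]
width: 0.0359
```

Request:
{"name": "step_arm", "arguments": {
  "increments": [
    [[0, 0, 0], [0, 0, 0]],
    [[0, 0, 0], [0, 0, 0]],
    [[0, 0, 0], [0, 0, 0]]
  ]
}}

```text
time: 13.75
ee_pos: [0.5479, -0.0058, 0.0734]
eef_rot: [-0.124, 0.992, -0.0, -0.0]
ft_force: [-0.7, 0.3, -0.8]
width: 0.0364
```

```bash
python3 - <<'E'
from h import *
cam('scene','s16.png'); cam('top','t16.png'); cam('wrist','w16.png'); crop('scene',225,160,325,250,8,'cs16.png'); crop('top',240,170,310,240,8.5,'ct16.png');crop('wrist',180,100,380,320,2.5,'c16.png');delta([.5476,-.0056,.0714],104.3)
E
```

```text
t 13.9 pos [ 0.5479 -0.0052  0.0735] jawyaw 104.25 w 0.0361 F [-0.01  0.09 -0.16]
shift [0.0004, -0.0003, 0.0021] turn [-0.0004, -0.0002, -0.0008]
```

View pics/cs16.png

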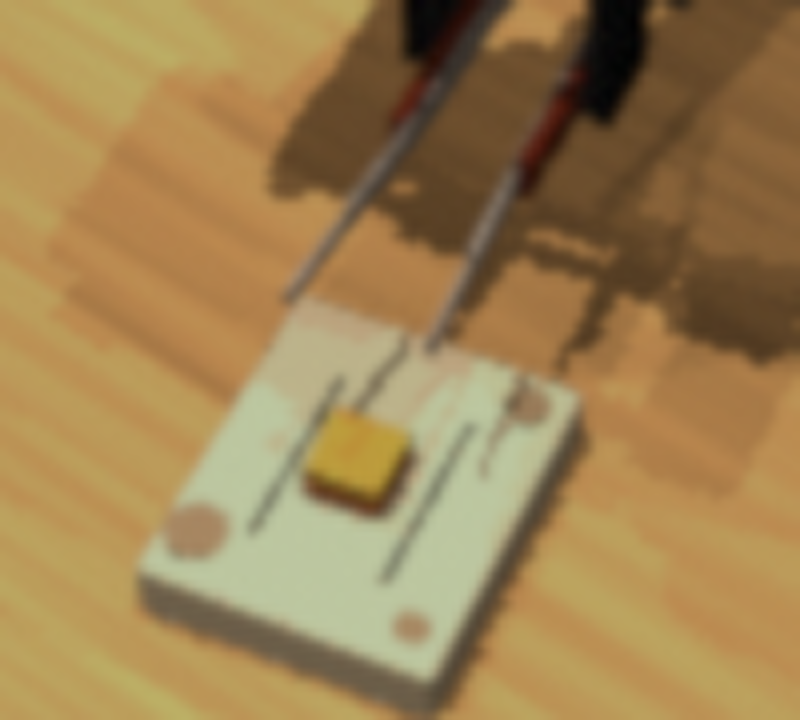

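View pics/ct16.png

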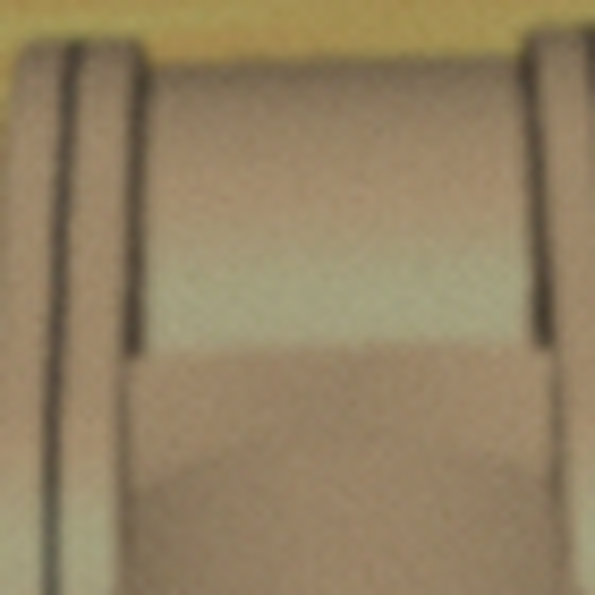

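View pics/c16.png

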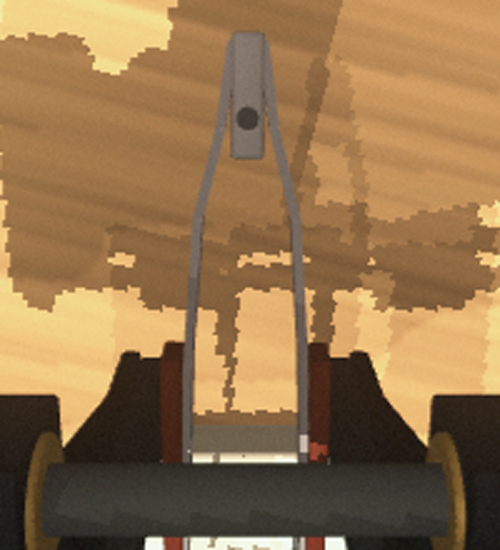

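```bash
python3 - <<'E'
from h import *
g=lambda x,y,z:pix2w('scene',225+(x+.5)/8-.5,160+(y+.5)/8-.5,z)
Q=np.array([g(340,378,.02),g(473,425,.02),g(385,580,.02),g(253,532,.02)]);m=Q.mean(0)
d=(Q[2]+Q[3]-Q[0]-Q[1])/2; print('board',m.round(4),'len',np.linalg.norm(d),'gap',np.linalg.norm(Q[0]-Q[1]),np.linalg.norm(Q[2]-Q[3]),np.degrees(np.arctan2(d[1],d[0])))
P=[g(x,y,.032) for x,y in((303,457),(352,407),(413,438),(366,500))];print('plaque',np.mean(P,0).round(4))
s=r.read_state(); z=s['ee_pos'][2]+.0036
T=np.array([g(288,297,z),g(432,347,z)]); print('tips',T.round(4),np.linalg.norm(T[0]-T[1]))
a=np.radians(14.3); B=np.array([[np.cos(a),np.sin(a)],[-np.sin(a),np.cos(a)]])
for bc in(m[:2],np.array([.6355,.016])):
  print(bc,(B@(T[:,:2]-bc).T).T.round(4))
E
```

```text
board [0.6356 0.0167 0.02  ] len 0.048973622351621705 gap 0.03491083906981223 0.0335701345455171 14.455204096395246
plaque [0.6369 0.0166 0.032 ]
tips [[ 0.639  -0.0007  0.0771]
 [ 0.6301  0.0331  0.0771]] 0.03501411133272551
[0.63564214 0.01666765] [[-0.0011 -0.0177]
 [-0.0013  0.0173]]
[0.6355 0.016 ] [[-0.0008 -0.0171]
 [-0.001   0.0179]]
```

Request:
{"name": "step_arm", "arguments": {
  "increments": [
    [[0, 0, 0.008], [0, 0, 0]],
    [[0, 0, 0.018], [0, 0, 0]],
    [[0, 0, 0.028], [0, 0, 0]],
    [[0, 0, 0.034], [0, 0, 0]],
    [[0, 0, 0.036], [0, 0, 0]]
  ]
}}

```text
time: 14.4
ee_pos: [0.5472, -0.0053, 0.0362]
eef_rot: [-0.124, 0.992, -0.0, -0.001]
ft_force: [-0.1, -0.0, 0.4]
width: 0.0359
```

Request:
{"name": "step_arm", "arguments": {
  "increments": [
    [[0, 0, 0], [0, 0, 0]],
    [[0, 0, 0], [0, 0, 0]],
    [[0, 0, 0], [0, 0, 0]]
  ]
}}

```text
time: 14.7
ee_pos: [0.5474, -0.0053, 0.0365]
eef_rot: [-0.124, 0.992, -0.0, -0.001]
ft_force: [0.3, -0.4, -0.2]
width: 0.0364
```

```bash
python3 - <<'E'
from h import *
cam('scene','s17.png'); cam('wrist','w17.png'); crop('scene',230,180,310,250,10,'cs17.png'); crop('wrist',180,100,380,320,2.5,'c17.png');delta([.5476,-.0056,.0234],104.3)
E
```

```text
t 14.8 pos [ 0.5474 -0.0052  0.0366] jawyaw 104.26 w 0.0358 F [-0.73 -0.91 -0.64]
shift [-0.0001, -0.0004, 0.0132] turn [-0.0003, -0.0014, -0.0007]
```

View pics/cs17.png

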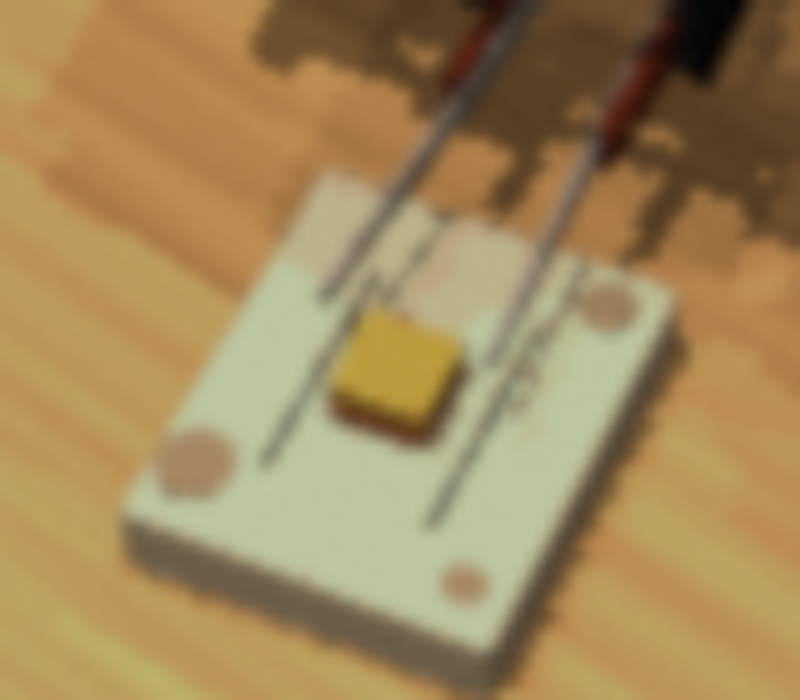

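View pics/c17.png

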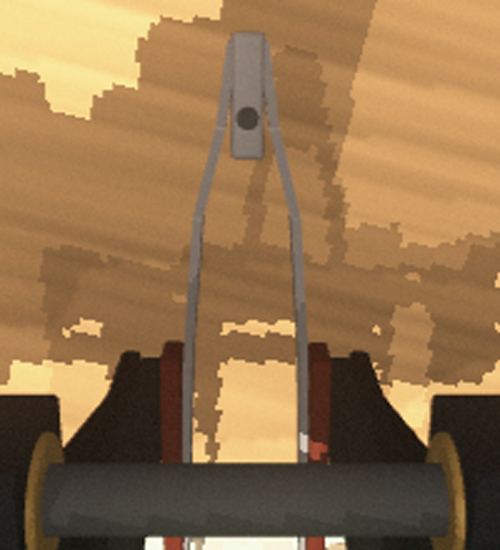

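```bash
python3 - <<'E'
from h import *
g=lambda x,y,z:pix2w('scene',230+(x+.5)/10-.5,180+(y+.5)/10-.5,z)
Q=np.array([g(374,275,.02),g(539,327,.02),g(430,527,.02),g(266,465,.02)]);m=Q.mean(0)
d=(Q[2]+Q[3]-Q[0]-Q[1])/2; print('board',m.round(4),np.linalg.norm(d))
s=r.read_state(); z=s['ee_pos'][2]+.0036
a=np.radians(14.3); B=np.array([[np.cos(a),np.sin(a)],[-np.sin(a),np.cos(a)]])
for zz in(z-.004,z,z+.004):
  T=np.array([g(326,298,zz),g(494,365,zz)]); 
  for bc in([.6355,.016],): print(zz.round(4),(B@(T[:,:2]-bc).T).T.round(4),np.linalg.norm(T[0]-T[1]).round(4))
E
```

```text
board [0.6358 0.0165 0.02  ] 0.04929494382751709
0.0362 [[-0.0038 -0.017 ]
 [-0.0025  0.0179]] 0.035
0.0402 [[-0.0012 -0.0156]
 [ 0.0002  0.0191]] 0.0347
0.0442 [[ 0.0015 -0.0141]
 [ 0.0028  0.0203]] 0.0345
```

Request:
{"name": "step_arm", "arguments": {
  "increments": [
    [[0, -0.0008, 0.002], [0, 0, 0]],
    [[0, -0.0008, 0.005], [0, -0.001, 0]],
    [[0, -0.0008, 0.009], [0, -0.001, 0]],
    [[0, -0.0008, 0.0115], [0, -0.001, 0]],
    [[0, -0.0008, 0.0125], [0, -0.001, 0]]
  ]
}}

```text
time: 15.3
ee_pos: [0.5473, -0.006, 0.0236]
eef_rot: [-0.124, 0.992, -0.0, -0.001]
ft_force: [-0.1, 0.1, -0.4]
width: 0.0362
```

Request:
{"name": "step_arm", "arguments": {
  "increments": [
    [[0, 0, 0], [0, 0, 0]],
    [[0, 0, 0], [0, 0, 0]],
    [[0, 0, 0], [0, 0, 0]]
  ]
}}

```text
time: 15.6
ee_pos: [0.5474, -0.006, 0.0236]
eef_rot: [-0.124, 0.992, -0.0, -0.0]
ft_force: [-1.4, -0.3, -0.6]
width: 0.036
```

```bash
python3 - <<'E'
from h import *
cam('scene','s18.png'); cam('wrist','w18.png');cam('top','t18.png'); crop('scene',230,180,310,250,10,'cs18.png'); crop('wrist',180,100,380,320,2.5,'c18.png');delta([.5476,-.0056,.0234],104.3)
E
```

```text
t 15.75 pos [ 0.5474 -0.006   0.0237] jawyaw 104.26 w 0.0361 F [-0.42 -0.98 -1.13]
shift [-0.0003, 0.0003, 0.0003] turn [-0.0002, -0.0009, -0.0007]
```

View pics/cs18.png

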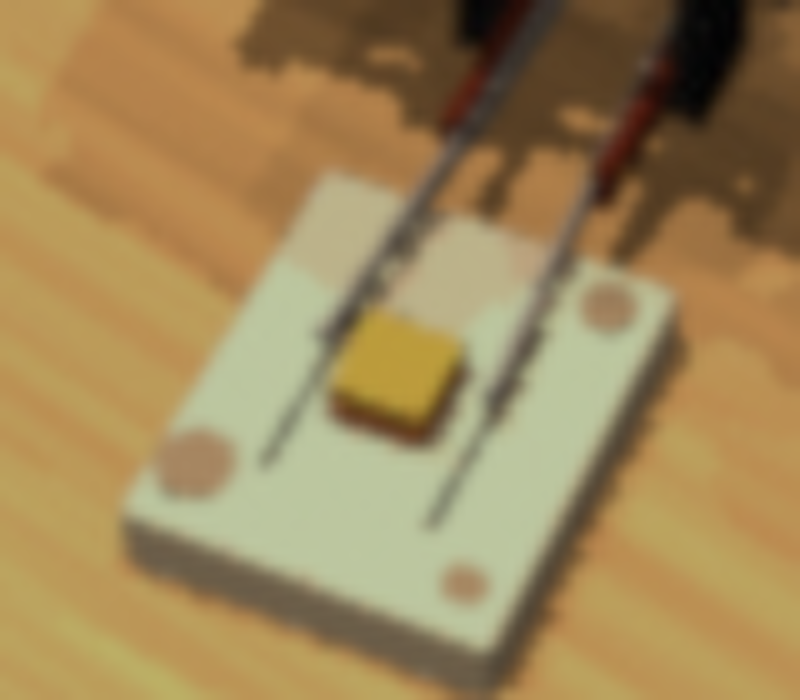

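View pics/c18.png

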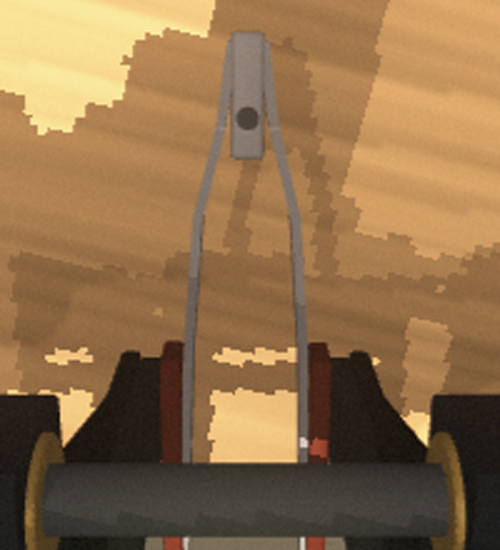

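View pics/t18.png

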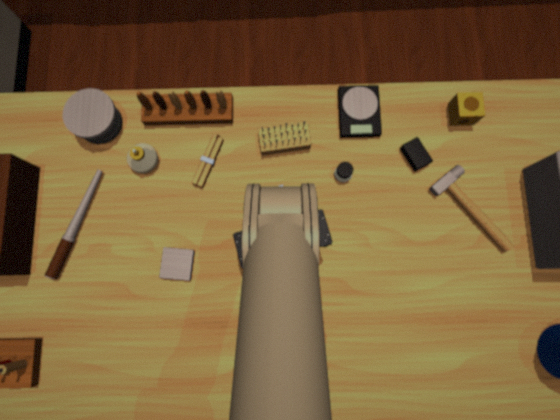

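```bash
python3 - <<'E'
from h import *
crop('scene',255,200,285,225,26,'cs19.png')
g=lambda x,y,z:pix2w('scene',230+(x+.5)/10-.5,180+(y+.5)/10-.5,z)
s=r.read_state(); z=s['ee_pos'][2]+.0036
a=np.radians(14.3); B=np.array([[np.cos(a),np.sin(a)],[-np.sin(a),np.cos(a)]])
ax=R.from_quat(s['eef_rot']).as_matrix()
print('pred centre',B@((s['ee_pos']+ax@[-.0905,-.0008,-.0036])[:2]-[.6355,.016]))
for zz in(z-.004,z,z+.004):
  T=np.array([g(328,335,zz),g(494,401,zz)]); 
  print(zz.round(4),(B@(T[:,:2]-[.6356,.0163]).T).T.round(4),np.linalg.norm(T[0]-T[1]).round(4))
E
```

```text
pred centre [-0.00032575 -0.00041518]
0.0233 [[-0.0049 -0.0178]
 [-0.0037  0.0172]] 0.035
0.0273 [[-0.0023 -0.0164]
 [-0.0011  0.0183]] 0.0348
0.0313 [[ 0.0004 -0.015 ]
 [ 0.0015  0.0195]] 0.0345
```

View pics/cs19.png

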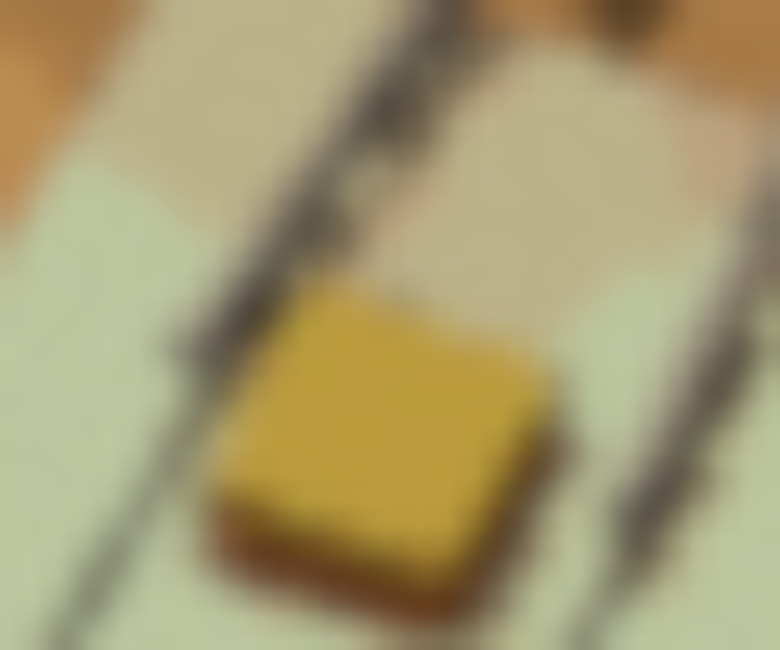

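All the estimates put the tips within about 2 mm of the lines sideways, about 7 mm above the board. The grip is steady, so I'm handing in.

```bash
python3 - <<'E'
from h import *
s=r.read_state(); print(s['time'],s['width'],np.abs(s['joint_vel']).max())
print(r.close_job())
E
```

```text
15.75 0.03607211401046305 0.0018710368716496337
the job is handed in; nothing more can be done
None
```

I placed the plaque on the copper plate and handed the job in with the tweezers held over the two lines, at 15.75 s of the 51 s allowed. No verdict is reported.

**Plaque:** It was lowered onto the plate until about 2 N of contact, then let go. The view afterwards showed it flush and square, aligned to about 0.3 mm just before contact. The plate was about 1 mm off the midpoint between the lines, with 6 mm allowed.

**Tweezers:** They are held by the fibre grips at 36.1 mm opening. They did not tilt when lifted.

| Last check | Estimate | Limit |
|---|---|---|
| Tip gap | 34 to 35 mm | – |
| Each tip sideways from its line | within about 2 mm | 3.5 mm |
| Tips lengthways from the lines' middle | about 0 to 2 mm | 15 mm |
| Tip height above the board | about 7 mm | 2 to 12.5 mm |

**Disagreements and limits:**
- **Sideways centring:** The arm pose put the midpoint of the tips 0.4 mm to one side, and the scene camera put it about 1 mm to the other.
- **Top camera:** The arm blocked its view of the board at the end, so the last tip check rests on the scene camera and the arm pose.
- **Tip height:** It comes from the arm pose and agrees with the scene camera to about 1 mm.
- **Grip length:** The fibre grips measured about 50 mm long, not 25, so I gripped about 12 mm behind their middle, nearer the centre of mass.

In the last top picture the bystanders looked where they had been at the start, except under the arm, where nothing could be seen.

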